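Put the penetration needles back into their graded sockets

TASK

The setting test is over: put the two penetration needles that stand on the bench back into the rack, each into the socket bored for its own foot diameter, pressed down past the spring plunger until the foot stands on the socket's floor, and let go. The feet are ground measuring faces, so feel for the bore gently and never ram them into the rack (stay below 40 N); leave the slim needle already in the rack, the weighing bottle, the stopwatch and the ring mould where they are.

Things in the scene. Friction and masses are not known exactly. Their poses are not given: they have to be found in the camera images.
- needle_14: steel penetration needle with the smaller foot, 14 mm in diameter, about 90 g. Stands upright; origin at the centre of the foot's underside, z up. Foot 8 mm high (0.8 mm chamfer below), shank 7 mm thick, from 49 to 80 mm a dark knurled round head 16 mm in diameter (grip at about 66 mm), threaded stub to 85 mm.
- needle_20: steel penetration needle with the larger foot, 20 mm in diameter, about 110 g. Stands upright; origin at the centre of the foot's underside, z up. Foot 8 mm high (0.8 mm chamfer below), shank 10 mm thick, from 49 to 80 mm a dark knurled round head 16 mm in diameter (grip at about 66 mm), threaded stub to 85 mm.
- rail: aluminium rail 40 x 340 x 12 mm on the bench carrying five white socket clips; origin at the centre of its underside, y along the row, x across, z up. Each clip is 40 x 40 mm, its top 50 mm above the bench, with a blind bore open upward at x = 0; graded bores for feet of 6, 9, 14, 20, 29 mm at about y = +124, +62, 0, -62, -124 mm, each 1.5 mm wider than its foot, with hardly any chamfer
- place_14 (a point): point on the rail's centre line, at bore-floor height (20 mm above the bench, 30 mm below the clip's top), at the nominal place of the 14 mm socket. The clips are set by hand: the real bore lies anywhere within 11 mm either way along the rail's y (0 across it); where is not measured: find it by feel or by eye. A clip does not shift below 60 N.
- place_20 (a point): the same for the 20 mm socket (also off by up to 11 mm along the rail). In both bores a sprung steel plunger on the -x side, its domed nose centred 15 mm above the floor, stands 3.5 mm into the bore: the foot meets it about 10 mm below the clip's top, needs some 5 to 12 N to pass it and is then held below it; a needle's own weight does not press it past. Home, a needle's origin is at bore-floor height.
- needle_9: the slim needle already home in its 9 mm socket in the rack, same head and height as the others, so its top is 105 mm above the bench; leave it. Origin at the centre of its foot's underside.
- weighing_bottle: glass weighing bottle with stopper, 43 mm in diameter, 64 mm high, standing on the bench near the needles; leave it. (At the left front corner of the bench is a fixed black bench vice about 180 mm high: pass above it.) Origin at the centre of its underside.
- stopwatch: black stopwatch lying flat, 71 x 60 x 19 mm; leave it. Origin at the centre of its underside.
- vicat_ring: conical metal ring mould, 93 mm wide, 42 mm high, on the bench to the right of and behind the rack; leave it. Origin at the centre of its underside.
There are look-alikes about, which are no part of the job. Leave any red look-alike of the needle_20 alone.

How it is judged:
By the outcome, as a careful person would: the job done as asked, in the order asked, and still so for the second after the job is handed in, with the robot touching nothing.
It also fails if it takes over 72 s, if anything falls off the work surface, if the arm or the gripper's body presses on something with over 40 N, if the wrist force passes 120 N, or if a joint passes its speed limit or range.

ROBOT

A 6-joint arm with a two-finger parallel gripper is mounted at the origin on a cart in front of the work surface, level with it; the furniture and walls round the work are solid. World frame = base frame: x ahead of the robot, y to its left, z up, the work surface at z = 0. Lengths are in m, angles in rad, forces in N, time in s.
With the tool pointing down it reaches from about 0.25 to 0.775 m from the base axis. Payload 4 kg.
Tool frame: the origin (TCP) lies at the very end of the fingers, on their centre line; the grasp point (between the pads) lies 19 mm behind it; z points along the fingers, x is the direction in which the jaws open and shut, and the axes are right-handed (so a half turn about z gives the same grasp; the last joint's range is limited). The gripper opens to 94 mm and grips with 3 to 60 N. Pads are 16 mm wide; open, the fingers measure 119 mm over their backs; the gripper's body (75 mm by 177 mm) begins 78 mm behind the grasp point.
Start: joints at [1.045, 0.087, 1.371, -0, 1.684, -0.103], TCP at [0.226, 0.502, 0.206] pointing down, gripper open.
Joint ranges: [-3.1, 3.1], [-0.76, 2.03], [0.27, 2.55], [-1.08, 4.22], [0.17, 2.65], [-2.57, 2.57]. Speed limits (rad/s): [2.79, 2.79, 3.14, 3.14, 3.14, 3.14].

INTERFACE

Orientations are given as [roll, pitch, yaw] about the fixed x, y, z axes, in that order (R = Rz(yaw) Ry(pitch) Rx(roll)).
In Python, from bench import robot, cams, ticket gives the robot as it stands.
- The arm moves only by the tool jog_arm, never from a script. Its argument "series" is a list of rows, each an object of numbers: "x", "y", "z": the shift along the tool's x, y, z in m; "rx", "ry", "rz": the turn, a rotation vector about the tool's x, y, z in degrees. A call has 1 to 12 rows; each row shifts and turns the pose as measured when the row begins, along the tool's axes as they then stand; what a row does not reach is not made up. A row lasts 1/12 s, in which the tool goes at most 41.7 mm and 7.16 degrees, less where a joint would pass 70% of its speed; a pose out of reach is approached as far as the arm can. A call with a gripper value outside its range is refused whole. "claw" is the opening, from 0 (shut) to 1 (fully open), set as the call begins (left out, the last holds). The fingers move at their own pace and stop on an object; the grip force is fixed at half the most. Time passes only in rows, so rows that do not move let the fingers close. It gives the time, the measured TCP pose, the force and the opening at its end, in the units of the state.
- robot.get_obs(): the state, without advancing time (a new reading comes with each control period).
- cams.snapshot(name): name is "side" or "top"; returns a dict with "img" (420x560x3 uint8, red, green, blue), "mtx" (3x3 intrinsics, pixels), "origin" and "attitude" of the camera in the world. Camera axes: x right, y down, z forward; pixel columns grow to the right and rows downward; lengths in m; the calibration is good to about 2 mm. A picture is of the moment at which its call begins. There is no depth.
- ticket.close_job(): hands the job in, once; it reports no verdict.
Trained networks look in a picture, given as the dict that the camera call returned (one of the last four; its "shot" number tells which), for a name from the list of things; names that differ only in an ending like _2 or _b are one class to them, and where a whole thing is asked for, a point or a joint stands for the part that bears it (a point fixed in the world has none). Each returns a list of dicts, best first, with "p" (0 to 1); they miss things now and then, are a little off and sometimes report something else, mostly with a low value. They report only what shows in the picture. A call takes as long as a camera call. They do not tell look-alikes from the thing itself.
- cams.look_for(thing, picture): "bbox" ([left, top, width, height] in pixels, round what is visible of it).
The state is a dict: "time": time; "joint_positions": joint angles; "qvel": joint speeds; "joint_torque": joint torques, N m; "tool_pos": TCP position; "ee_rot": TCP orientation; "wrist_force": force on the tool from outside, world axes, zero at the start; "wrist_torque": the same for the moment, N m; "width": finger opening in m.
Only numpy, scipy, OpenCV 4.12 (cv2) and the standard library are available. Lean on these libraries where they do the work, as an engineer would, in place of code of your own. Each camera call takes 0.05 s, during which the arm holds its last target.

## Working session

There is one attempt and no reset: what is moved stays moved. The work goes in short steps, Python scripts to look and compute and a tool call to move; the robot and the scene stay as the last step left them, time stands still between calls to the robot, and variables do not carry over. Pictures are saved under pics/ and viewed, and the job is handed in when it is done.

Besides the shell and the picture viewer there is one more tool, called after "Request:" as name(argument=value, ...) on one line, values as JSON. jog_arm: Moves the arm, as the interface text tells. Its arguments: {"type":"object","properties":{"series":{"type":"array","items":{"type":"object","properties":{"x":{"type":"number"},"y":{"type":"number"},"z":{"type":"number"},"rx":{"type":"number"},"ry":{"type":"number"},"rz":{"type":"number"}}}},"claw":{"type":"number"}},"required":["series"]}

```bash
mkdir -p pics; ls
python3 - <<'E'
from bench import robot,cams,ticket
import cv2,json,pickle
o=robot.get_obs();print(o)
D={}
for n in("side","top"):
    s=cams.snapshot(n);cv2.imwrite(f"pics/{n}0.png",s["img"][:,:,::-1]);D[n]=s
    print(n,s["mtx"],s["origin"],s["attitude"],s["shot"])
    for t in["needle_14","needle_20","needle_9","rail","weighing_bottle","stopwatch","vicat_ring"]:
        print(t,[( [round(v) for v in d["bbox"]],round(d["p"],2)) for d in cams.look_for(t,s)])
pickle.dump(D,open("d0.pkl","wb"))
E
```

```text
pics
{'time': 0.0, 'joint_positions': array([ 1.04486336e+00,  8.79425478e-02,  1.37220815e+00, -1.24198778e-05,
        1.68358178e+00, -1.03055668e-01]), 'qvel': array([-6.60917565e-04, -5.86099713e-04,  1.55532478e-04,  2.29923828e-04,
        9.27753931e-05, -2.34324403e-04]), 'joint_torque': array([ 3.62058163e-04, -3.40170908e+01, -3.02434623e+01,  7.19301123e-02,
        3.28040973e-02, -1.65410884e-04]), 'tool_pos': array([0.22543101, 0.5010975 , 0.20433436]), 'ee_rot': array([-3.14138480e+00,  2.12974540e-03,  1.14791786e+00]), 'wrist_force': array([-0.07717164,  0.26146727, -0.37754594]), 'wrist_torque': array([0.01538265, 0.02579752, 0.03595175]), 'width': 0.09407427318256721}
side [[480.38070352   0.         284.88245692]
 [  0.         480.38070352 204.16231379]
 [  0.           0.           1.        ]] [0.30834067 0.91637553 0.84753066] [-2.23736752 -0.02005302 -2.90295921] 1
needle_14 [([221, 307, 13, 25], 0.75), ([267, 278, 5, 27], 0.73), ([255, 173, 72, 81], 0.61), ([311, 264, 6, 19], 0.56), ([295, 280, 11, 29], 0.54), ([327, 288, 10, 17], 0.43)]
needle_20 [([221, 3
[... 357 characters left out ...]
6], 0.65)]
weighing_bottle [([227, 272, 18, 23], 0.59)]
stopwatch [([334, 155, 23, 15], 0.71), ([224, 271, 20, 26], 0.24)]
vicat_ring [([239, 145, 31, 25], 0.75), ([222, 304, 12, 31], 0.38)]
top [[451.65030988   0.         274.96631688]
 [  0.         451.65030988 207.22336642]
 [  0.           0.           1.        ]] [ 0.31859038 -0.04053408  1.2168065 ] [-2.96239599 -0.01979717 -1.54264653] 2
needle_14 [([189, 247, 11, 10], 0.63)]
needle_20 [([189, 247, 11, 10], 0.63)]
needle_9 [([189, 247, 11, 10], 0.63)]
rail [([226, 196, 125, 46], 0.81), ([164, 244, 9, 7], 0.59)]
weighing_bottle [([167, 181, 14, 13], 0.82)]
stopwatch [([382, 248, 28, 27], 0.63)]
vicat_ring [([360, 139, 33, 31], 0.97)]
```

Run:
```python
import pickle,cv2
D=pickle.load(open("d0.pkl","rb"))
s=D["side"]["img"][:,:,::-1];t=D["top"]["img"][:,:,::-1]
cv2.imwrite("pics/sc.png",cv2.resize(s[140:345,200:400],None,fx=2.9,fy=2.9,interpolation=cv2.INTER_CUBIC))
cv2.imwrite("pics/tc.png",cv2.resize(t[120:290,140:420],None,fx=2.8,fy=2.8,interpolation=cv2.INTER_CUBIC))
```

```text
(no output)
```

View pics/side0.png

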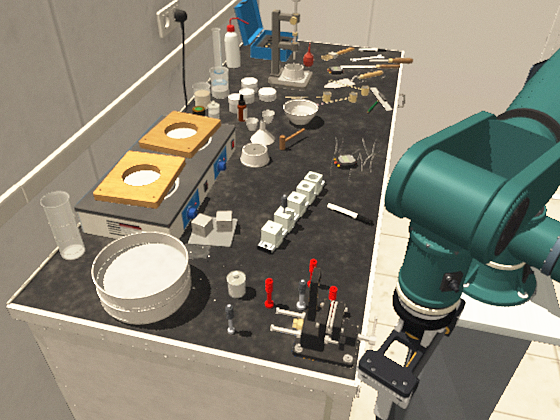

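View pics/top0.png

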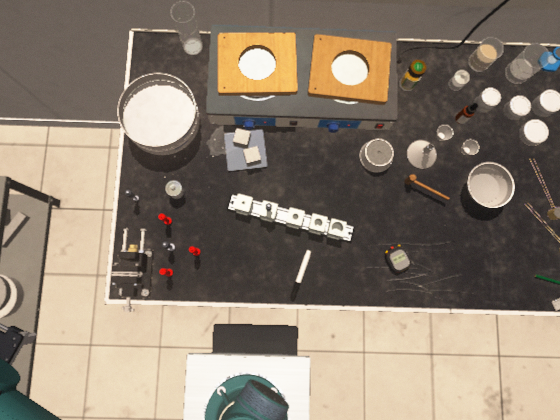

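```bash
sleep 1
```

```text
(no output)
```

View pics/sc.png

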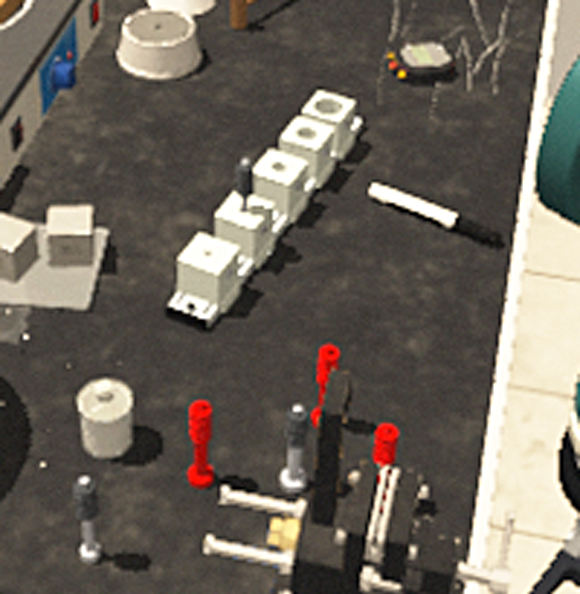

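View pics/tc.png

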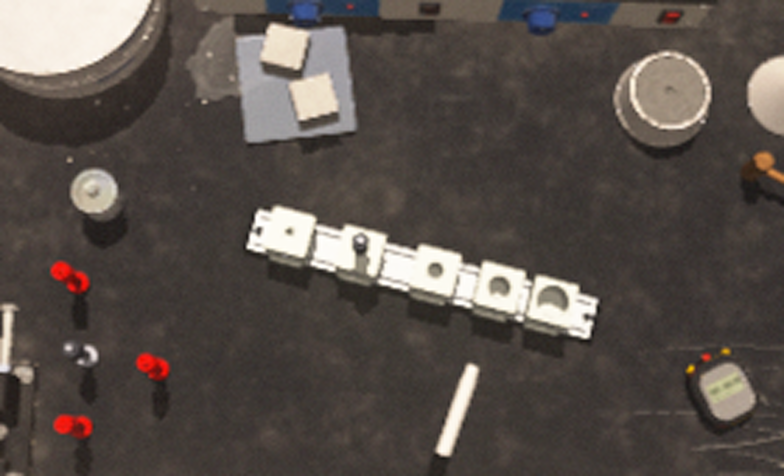

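```bash
cat > h.py <<'E'
import numpy as np,cv2
from scipy.spatial.transform import Rotation as R
def rot(s): return R.from_euler("xyz",s["attitude"]).as_matrix()
def proj(s,P):
    P=np.atleast_2d(P);c=(P-s["origin"])@rot(s)
    q=c@np.asarray(s["mtx"]).T
    return q[:,:2]/q[:,2:]
def ray(s,uv,z):
    d=rot(s)@np.linalg.solve(s["mtx"],[uv[0],uv[1],1.]);o=np.asarray(s["origin"])
    return o+d*(z-o[2])/d[2]
def crop(s,x0,y0,w,h,f,name):
    cv2.imwrite(name,cv2.resize(np.ascontiguousarray(s["img"][y0:y0+h,x0:x0+w,::-1]),None,fx=f,fy=f,interpolation=cv2.INTER_NEAREST))
E
python3 - <<'E'
import pickle
from h import *
D=pickle.load(open("d0.pkl","rb"));s=D["side"];t=D["top"]
crop(s,215,255,130,90,6,"pics/s1.png")
crop(t,115,175,90,75,8,"pics/t1.png")
crop(t,220,185,140,65,5,"pics/t2.png")
print(proj(t,[0.2254,.5011,.2043]),proj(s,[0.2254,.5011,.2043]))
for uv in [(171,246.5),(133.,198),(174,194)]: print(ray(t,uv,0))
for uv in [(230,331),(301,307),(236,294)]: print(ray(s,uv,0))
E
```

```text
[[ 12.80326586 325.83994862]] [[398.42142534 389.65071714]]
[0.42369716 0.21751413 0.        ]
[0.55292213 0.32995024 0.        ]
[0.56767086 0.21926165 0.        ]
[0.55615733 0.3206408  0.        ]
[4.23297250e-01 2.18775321e-01 1.11022302e-16]
[0.57612319 0.21938316 0.        ]
```

View pics/s1.png

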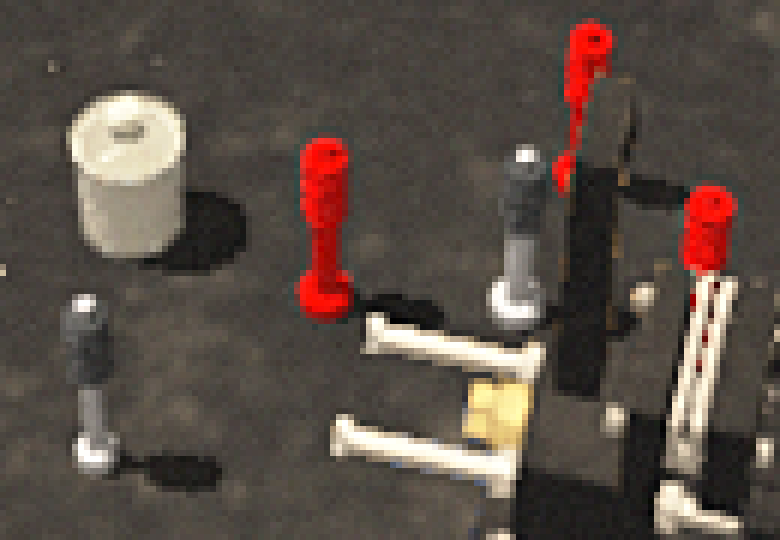

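View pics/t1.png

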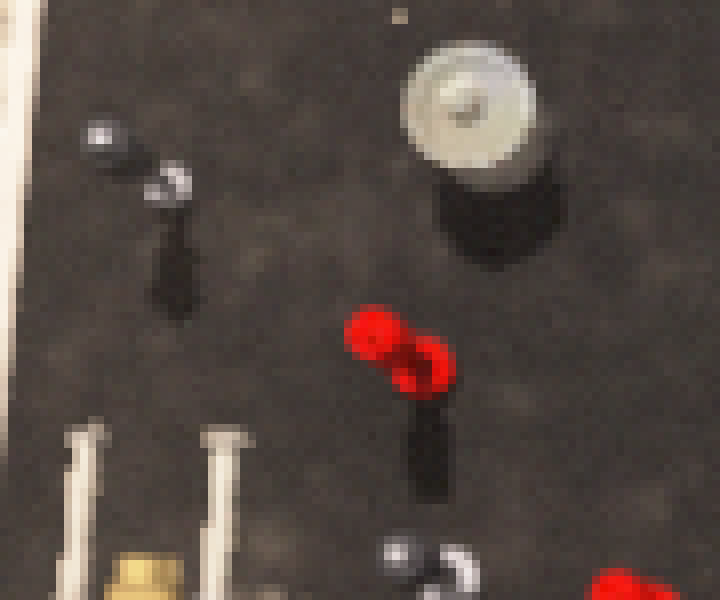

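View pics/t2.png

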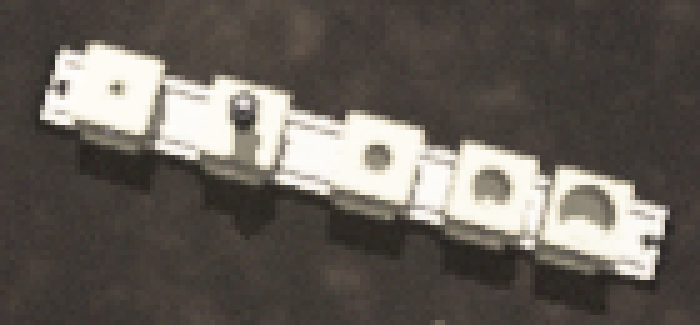

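Run:
```python
import pickle
from h import *
D=pickle.load(open("d0.pkl","rb"));s=D["side"];t=D["top"]
crop(t,100,210,120,110,6,"pics/t3.png")
crop(s,260,250,130,120,5,"pics/s3.png")
def tri(a,b,):
    A=[];B=[]
    M=np.zeros((3,3));v=np.zeros(3);L=[]
    for c,uv in((t,a),(s,b)):
        d=rot(c)@np.linalg.solve(c["mtx"],[uv[0],uv[1],1.]);d/=np.linalg.norm(d);o=np.asarray(c["origin"])
        N=np.eye(3)-np.outer(d,d);M+=N;v+=N@o;L.append((N,o))
    p=np.linalg.solve(M,v);return p.round(4),[round(np.linalg.norm(N@(p-o))*1e3,1) for N,o in L]
for n,a,b in [("14stub",(127.5,192.1),(229.2,305.3)),("14foot",(136.3,198),(231,330.3)),("20stub",(165.3,244.1),(302.3,280.8)),("20foot",(171.8,247.5),(301,305)),
 ("n9stub",(220+242/5,185+101/5),(200+245/2.9,140+162/2.9)),("b14",(220+378/5,185+156/5),(200+281/2.9,140+167/2.9)),("b20",(220+491/5,185+188/5),(200+308/2.9,140+132/2.9))]:
    print(n,tri(a,b), ray(t,a,.085 if 'stub' in n else .004)[:2].round(4), ray(s,b,.085 if 'stub' in n else .004)[:2].round(4))
```

```text
14stub (array([0.5527, 0.3199, 0.0834]), [np.float64(1.0), np.float64(1.0)]) [0.5514 0.3193] [0.5532 0.3211]
14foot (array([0.5533, 0.3203, 0.0027]), [np.float64(0.6), np.float64(0.6)]) [0.5524 0.3198] [0.5535 0.3212]
20stub (array([0.4235, 0.215 , 0.0812]), [np.float64(1.2), np.float64(1.2)]) [0.4219 0.2141] [0.4241 0.2184]
20foot (array([0.4226, 0.2149, 0.002 ]), [np.float64(1.7), np.float64(1.7)]) [0.4207 0.2144] [0.424  0.2165]
n9stub (array([ 0.5262, -0.0402,  0.1028]), [np.float64(0.6), np.float64(0.6)]) [ 0.5289 -0.0403] [ 0.532  -0.0632]
b14 (array([ 0.5085, -0.1125,  0.0477]), [np.float64(0.3), np.float64(0.3)]) [ 0.5159 -0.1152] [ 0.5191 -0.1687]
b20 (array([ 0.4939, -0.1719,  0.0495]), [np.float64(0.6), np.float64(0.6)]) [ 0.5002 -0.177 ] [ 0.5051 -0.2341]
```

View pics/t3.png

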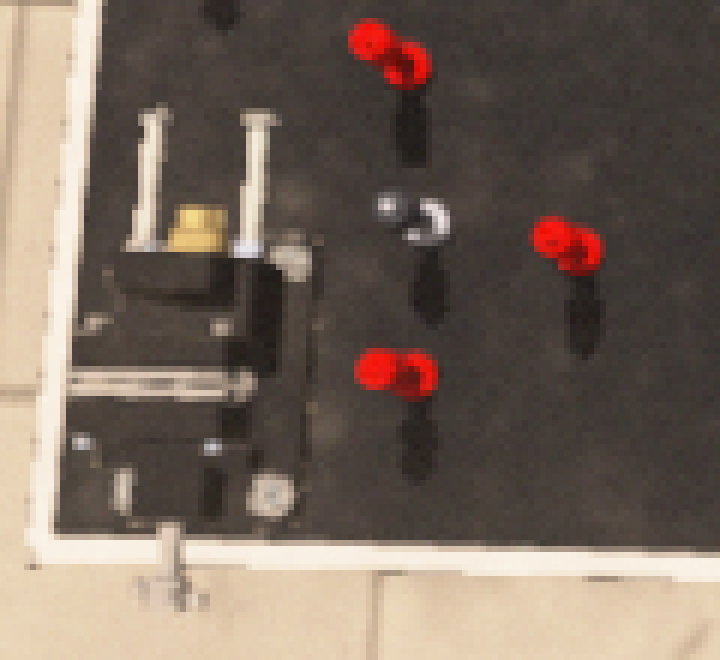

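View pics/s3.png

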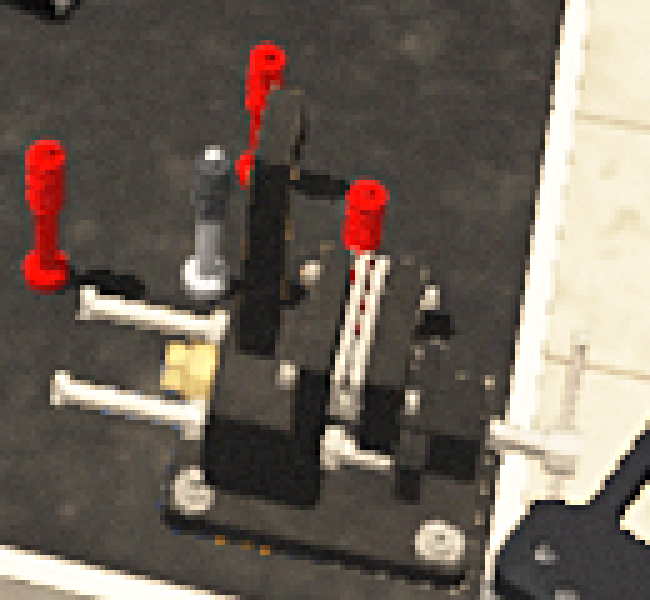

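Run:
```python
import pickle
from h import *
D=pickle.load(open("d0.pkl","rb"));s=D["side"];t=D["top"]
for z in (.1,.14,.18):
  for uv in [(120,257),(139,252),(147,256),(147,270),(142,275)]: print('t',z,uv,ray(t,uv,z)[:2].round(3))
  for uv in [(309,282),(315,269),(320,270),(320,285),(309,318),(316,322)]: print('s',z,uv,ray(s,uv,z)[:2].round(3))
for uv in [(167.8,220.8),(196.2,251.7),(168.7,273)]: print(ray(t,uv,.0).round(3))
# gripper mapping
from bench import robot
```

```text
t 0.1 (120, 257) [0.386 0.319]
t 0.1 (139, 252) [0.399 0.274]
t 0.1 (147, 256) [0.39  0.253]
t 0.1 (147, 270) [0.356 0.251]
t 0.1 (142, 275) [0.344 0.262]
s 0.1 (309, 282) [0.408 0.232]
s 0.1 (315, 269) [0.402 0.192]
s 0.1 (320, 270) [0.391 0.192]
s 0.1 (320, 285) [0.384 0.234]
s 0.1 (309, 318) [0.389 0.324]
s 0.1 (316, 322) [0.374 0.33 ]
t 0.14 (120, 257) [0.383 0.306]
t 0.14 (139, 252) [0.396 0.262]
t 0.14 (147, 256) [0.387 0.243]
t 0.14 (147, 270) [0.355 0.24 ]
t 0.14 (142, 275) [0.343 0.251]
s 0.14 (309, 282) [0.402 0.268]
s 0.14 (315, 269) [0.397 0.231]
s 0.14 (320, 270) [0.387 0.231]
s 0.14 (320, 285) [0.38  0.271]
s 0.14 (309, 318) [0.385 0.355]
s 0.14 (316, 322) [0.371 0.361]
t 0.18 (120, 257) [0.381 0.293]
t 0.18 (139, 252) [0.393 0.251]
t 0.18 (147, 256) [0.385 0.232]
t 0.18 (147, 270) [0.353 0.23 ]
t 0.18 (142, 275) [0.342 0.24 ]
s 0.18 (309, 282) [0.397 0.305]
s 0.18 (315, 269) [0.392 0.269]
s 0.18 (320, 270) [0.383 0.269]
s 0.18 (320, 285) [0.376 0.307]
s 0.18 (309, 318) [0.38  0.387]
s 0.18 (316, 322) [0.367 0.392]
[0.493 0.231 0.   ]
[0.412 0.149 0.   ]
[0.353 0.219 0.   ]
```

```bash
cat > plan.py <<'E'
import sys,json,numpy as np
from scipy.spatial.transform import Rotation as R
from bench import robot
# usage: plan.py x y z yawdeg [nrows]
a=[float(v) for v in sys.argv[1:5]]
o=robot.get_obs()
p=np.array(o["tool_pos"]);r=R.from_euler("xyz",o["ee_rot"])
g=np.array(a[:3]);gr=R.from_euler("xyz",[np.pi,0,np.radians(a[3])])
d=g-p;rv=(gr*r.inv()).as_rotvec()
n=int(sys.argv[5]) if len(sys.argv)>5 else max(1,int(np.ceil(max(np.linalg.norm(d)/.038,np.degrees(np.linalg.norm(rv))/6.8))))
out=[]
for i in range(n):
    ri=R.from_rotvec(rv*i/n)*r
    dl=ri.inv().apply(d/n);w=np.degrees(ri.inv().apply(rv/n))
    q={k:round(float(v),4) for k,v in zip("xyz",dl) if abs(v)>5e-5}
    q.update({k:round(float(v),2) for k,v in zip(["rx","ry","rz"],w) if abs(v)>.02}); out.append(q)
print("t",round(o["time"],2),"pos",p.round(4),"rpy",np.degrees(o["ee_rot"]).round(2),"F",np.round(o["wrist_force"],1),"w",round(o["width"],4),"n",n)
print(json.dumps(out))
E
python3 plan.py .553 .3205 .25 30
```

```text
t 0.8 pos [0.2257 0.5016 0.2055] rpy [ 1.800e+02 -1.000e-02  6.577e+01] F [ 0.1 -0.   0.2] w 0.0939 n 10
[{"x": -0.0031, "y": 0.0373, "z": -0.0044, "rz": 3.58}, {"x": -0.0008, "y": 0.0374, "z": -0.0044, "rz": 3.58}, {"x": 0.0016, "y": 0.0374, "z": -0.0044, "rz": 3.58}, {"x": 0.0039, "y": 0.0372, "z": -0.0044, "rz": 3.58}, {"x": 0.0062, "y": 0.0369, "z": -0.0044, "rz": 3.58}, {"x": 0.0085, "y": 0.0364, "z": -0.0044, "rz": 3.58}, {"x": 0.0108, "y": 0.0358, "z": -0.0044, "rz": 3.58}, {"x": 0.013, "y": 0.0351, "z": -0.0044, "rz": 3.58}, {"x": 0.0152, "y": 0.0342, "z": -0.0044, "rz": 3.58}, {"x": 0.0173, "y": 0.0332, "z": -0.0044, "rz": 3.58}]
```

Request:
jog_arm(claw=0.45, series=[{"z": -0.03}, {"z": -0.02, "y": 0.02}, {"x": -0.003, "y": 0.037, "rz": 3.6}, {"x": -0.001, "y": 0.037, "rz": 3.6}, {"x": 0.002, "y": 0.037, "rz": 3.6}, {"x": 0.004, "y": 0.037, "rz": 3.6}, {"x": 0.006, "y": 0.037, "rz": 3.6}, {"x": 0.0085, "y": 0.036, "rz": 3.6}, {"x": 0.011, "y": 0.036, "rz": 3.6}, {"x": 0.013, "y": 0.035, "rz": 3.6}, {"x": 0.015, "y": 0.034, "rz": 3.6}])

```text
invalid input
```

```bash
python3 plan.py .553 .3205 .12 30
```

```text
t 0.8 pos [0.2257 0.5016 0.2055] rpy [ 1.800e+02 -1.000e-02  6.577e+01] F [ 0.1 -0.   0.2] w 0.0939 n 11
[{"x": -0.0028, "y": 0.0339, "z": 0.0078, "rz": 3.25}, {"x": -0.0009, "y": 0.034, "z": 0.0078, "rz": 3.25}, {"x": 0.0011, "y": 0.034, "z": 0.0078, "rz": 3.25}, {"x": 0.003, "y": 0.0339, "z": 0.0078, "rz": 3.25}, {"x": 0.0049, "y": 0.0337, "z": 0.0078, "rz": 3.25}, {"x": 0.0068, "y": 0.0333, "z": 0.0078, "rz": 3.25}, {"x": 0.0087, "y": 0.0329, "z": 0.0078, "rz": 3.25}, {"x": 0.0105, "y": 0.0323, "z": 0.0078, "rz": 3.25}, {"x": 0.0123, "y": 0.0317, "z": 0.0078, "rz": 3.25}, {"x": 0.0141, "y": 0.0309, "z": 0.0078, "rz": 3.25}, {"x": 0.0159, "y": 0.0301, "z": 0.0078, "rz": 3.25}]
```

Request:
jog_arm(claw=0.45, series=[{"x": 0, "y": 0, "z": -0.03, "rx": 0, "ry": 0, "rz": 0}, {"x": 0, "y": 0.02, "z": -0.02, "rx": 0, "ry": 0, "rz": 0}])

```text
time: 0.97
tool_pos: [0.2402, 0.4916, 0.2503]
ee_rot: [-3.138, 0.013, 1.152]
wrist_force: [0.5, -0.7, 0.2]
width: 0.0837
```

```bash
sed -i 's/ if abs(v)>5e-5//;s/ if abs(v)>.02//' plan.py; sed -i 's/print(json.dumps(out))/print(json.dumps(out).replace("-0.0,","0,").replace("0.0,","0,"))/' plan.py; python3 plan.py .553 .3205 .24 30 11
```

```text
t 0.97 pos [0.2402 0.4916 0.2503] rpy [-179.82    0.73   66.01] F [ 0.5 -0.7  0.2] w 0.0837 n 11
[{"x": -0.0026, "y": 0.0323, "z": 0.0009, "rx": 0, "ry": 0.07, "rz": 3.27}, {"x": -0.0008, "y": 0.0324, "z": 0.0009, "rx": 0, "ry": 0.07, "rz": 3.27}, {"x": 0.0011, "y": 0.0324, "z": 0.0009, "rx": 0, "ry": 0.07, "rz": 3.27}, {"x": 0.0029, "y": 0.0323, "z": 0.0009, "rx": 0, "ry": 0.07, "rz": 3.27}, {"x": 0.0047, "y": 0.0321, "z": 0.0009, "rx": 0, "ry": 0.07, "rz": 3.27}, {"x": 0.0066, "y": 0.0317, "z": 0.0009, "rx": 0, "ry": 0.07, "rz": 3.27}, {"x": 0.0084, "y": 0.0313, "z": 0.0009, "rx": 0, "ry": 0.07, "rz": 3.27}, {"x": 0.0101, "y": 0.0308, "z": 0.0009, "rx": 0, "ry": 0.07, "rz": 3.27}, {"x": 0.0119, "y": 0.0302, "z": 0.0009, "rx": 0, "ry": 0.07, "rz": 3.27}, {"x": 0.0136, "y": 0.0294, "z": 0.0009, "rx": 0, "ry": 0.07, "rz": 3.27}, {"x": 0.0152, "y": 0.0286, "z": 0.0009, "rx": 0, "ry": 0.07, "rz": 3.27}]
```

Request:
jog_arm(claw=0.45, series=[{"x": -0.0026, "y": 0.0323, "z": 0, "rx": 0, "ry": 0, "rz": 3.27}, {"x": -0.0008, "y": 0.0324, "z": 0, "rx": 0, "ry": 0, "rz": 3.27}, {"x": 0.0011, "y": 0.0324, "z": 0, "rx": 0, "ry": 0, "rz": 3.27}, {"x": 0.0029, "y": 0.0323, "z": 0, "rx": 0, "ry": 0, "rz": 3.27}, {"x": 0.0047, "y": 0.0321, "z": 0, "rx": 0, "ry": 0, "rz": 3.27}, {"x": 0.0066, "y": 0.0317, "z": 0, "rx": 0, "ry": 0, "rz": 3.27}, {"x": 0.0084, "y": 0.0313, "z": 0, "rx": 0, "ry": 0, "rz": 3.27}, {"x": 0.0101, "y": 0.0308, "z": 0, "rx": 0, "ry": 0, "rz": 3.27}, {"x": 0.0119, "y": 0.0302, "z": 0, "rx": 0, "ry": 0, "rz": 3.27}, {"x": 0.0136, "y": 0.0294, "z": 0, "rx": 0, "ry": 0, "rz": 3.27}, {"x": 0.0152, "y": 0.0286, "z": 0, "rx": 0, "ry": 0, "rz": 3.27}])

```text
time: 1.88
tool_pos: [0.5632, 0.3146, 0.2578]
ee_rot: [-3.14, -0.001, 0.505]
wrist_force: [0.2, 0.6, 0.7]
width: 0.0423
```

```bash
python3 plan.py .553 .3205 .12 30
```

```text
t 1.88 pos [0.5632 0.3146 0.2578] rpy [-1.7991e+02 -6.0000e-02  2.8910e+01] F [0.2 0.6 0.7] w 0.0423 n 4
[{"x": -0.0015, "y": -0.0025, "z": 0.0345, "rx": -0.02, "ry": -0.02, "rz": -0.27}, {"x": -0.0015, "y": -0.0025, "z": 0.0345, "rx": -0.02, "ry": -0.02, "rz": -0.27}, {"x": -0.0015, "y": -0.0025, "z": 0.0345, "rx": -0.02, "ry": -0.02, "rz": -0.27}, {"x": -0.0015, "y": -0.0025, "z": 0.0345, "rx": -0.02, "ry": -0.02, "rz": -0.27}]
```

Request:
jog_arm(series=[{"x": -0.0035, "y": -0.006, "z": 0.025, "rx": 0, "ry": 0, "rz": -1}, {"x": -0.0015, "y": -0.003, "z": 0.035, "rx": 0, "ry": 0, "rz": 0}, {"x": 0, "y": 0, "z": 0.035, "rx": 0, "ry": 0, "rz": 0}, {"x": 0, "y": 0, "z": 0.03, "rx": 0, "ry": 0, "rz": 0}, {"x": 0, "y": 0, "z": 0, "rx": 0, "ry": 0, "rz": 0}])

```text
time: 2.3
tool_pos: [0.5651, 0.3139, 0.1296]
ee_rot: [3.14, -0.009, 0.507]
wrist_force: [-0.8, -0.2, -0.5]
width: 0.0426
```

```bash
python3 plan.py .553 .3205 .047 30
python3 - <<'E'
from bench import cams
from h import *
for n in("side","top"):
    s=cams.snapshot(n); 
    u=proj(s,[.553,.3205,.08])[0].astype(int); crop(s,max(0,u[0]-45),u[1]-45,90,90,4,f"pics/a_{n}.png")
a=cv2.imread("pics/a_side.png");b=cv2.imread("pics/a_top.png");cv2.imwrite("pics/a.png",np.hstack([a,b]))
E
```

```text
t 2.3 pos [0.5651 0.3139 0.1296] rpy [179.89  -0.52  29.07] F [-0.8 -0.2 -0.5] w 0.0426 n 3
[{"x": -0.0027, "y": -0.0039, "z": 0.0275, "rx": 0.04, "ry": -0.17, "rz": -0.31}, {"x": -0.0026, "y": -0.0039, "z": 0.0275, "rx": 0.04, "ry": -0.17, "rz": -0.31}, {"x": -0.0025, "y": -0.0039, "z": 0.0275, "rx": 0.04, "ry": -0.17, "rz": -0.31}]
```

View pics/a.png

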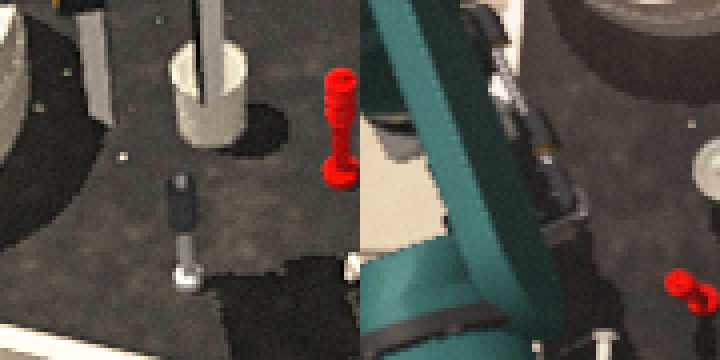

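Request:
jog_arm(series=[{"x": -0.0065, "y": -0.0115, "z": 0.0, "rx": 0, "ry": -0.4, "rz": -0.9}, {"x": 0, "y": 0, "z": 0, "rx": 0, "ry": 0, "rz": 0}])

```text
time: 2.57
tool_pos: [0.558, 0.324, 0.1417]
ee_rot: [3.139, -0.019, 0.524]
wrist_force: [-0.2, -1.0, 0.4]
width: 0.0423
```

```bash
python3 plan.py .553 .3205 .047 30
```

```text
t 2.57 pos [0.558  0.324  0.1417] rpy [179.83  -1.09  30.04] F [-0.2 -1.   0.4] w 0.0423 n 3
[{"x": -0.0026, "y": 0.0001, "z": 0.0315, "rx": 0.06, "ry": -0.36, "rz": 0.01}, {"x": -0.0024, "y": 0.0001, "z": 0.0315, "rx": 0.06, "ry": -0.36, "rz": 0.01}, {"x": -0.0022, "y": 0.0001, "z": 0.0315, "rx": 0.06, "ry": -0.36, "rz": 0.01}]
```

Request:
jog_arm(series=[{"x": 0, "y": 0, "z": 0, "rx": 0, "ry": 0, "rz": 0}])

```text
time: 2.65
tool_pos: [0.5587, 0.325, 0.1448]
ee_rot: [3.138, -0.024, 0.525]
wrist_force: [-0.7, 0.5, 0.6]
width: 0.0423
```

Request:
jog_arm(series=[{"x": 0, "y": 0, "z": 0, "rx": 0, "ry": 0, "rz": 0}])

```text
time: 2.73
tool_pos: [0.5593, 0.3261, 0.1474]
ee_rot: [3.138, -0.028, 0.526]
wrist_force: [0.0, -0.5, -0.5]
width: 0.0426
```

Request:
jog_arm(series=[{"x": -0.0075, "y": 0, "z": 0.02, "rx": 0, "ry": -1, "rz": 0}])

```text
time: 2.82
tool_pos: [0.5568, 0.3246, 0.1345]
ee_rot: [3.136, -0.024, 0.527]
wrist_force: [0.5, -0.9, 0.8]
width: 0.0422
```

Request:
jog_arm(series=[{"x": 0, "y": 0, "z": 0, "rx": 0, "ry": 0, "rz": 0}])

```text
time: 2.9
tool_pos: [0.555, 0.324, 0.132]
ee_rot: [3.137, -0.019, 0.527]
wrist_force: [0.0, 0.1, -1.9]
width: 0.0419
```

Request:
jog_arm(series=[{"x": -0.0025, "y": 0.001, "z": 0.012, "rx": 0, "ry": -1, "rz": 0}, {"x": -0.001, "y": 0.001, "z": 0.012, "rx": 0, "ry": -0.5, "rz": 0}, {"x": -0.001, "y": 0.001, "z": 0.012, "rx": 0, "ry": 0, "rz": 0}])

```text
time: 3.15
tool_pos: [0.5566, 0.321, 0.1016]
ee_rot: [3.136, -0.005, 0.528]
wrist_force: [0.3, 0.2, 0.5]
width: 0.0425
```

```bash
python3 plan.py .553 .3205 .047 30; python3 -c "
from bench import cams
cams.snapshot('side')"; python3 plan.py .553 .3205 .047 30
```

```text
t 3.15 pos [0.5566 0.321  0.1016] rpy [179.65  -0.27  30.25] F [0.3 0.2 0.5] w 0.0425 n 2
[{"x": -0.0018, "y": -0.0009, "z": 0.0273, "rx": 0.17, "ry": -0.14, "rz": 0.13}, {"x": -0.0018, "y": -0.0008, "z": 0.0273, "rx": 0.17, "ry": -0.14, "rz": 0.13}]
t 3.2 pos [0.5547 0.3198 0.0976] rpy [1.7968e+02 1.0000e-01 3.0230e+01] F [-1.4 -0.9 -2.6] w 0.0422 n 2
[{"x": -0.0005, "y": -0.0009, "z": 0.0253, "rx": 0.16, "ry": 0.05, "rz": 0.12}, {"x": -0.0005, "y": -0.0008, "z": 0.0253, "rx": 0.16, "ry": 0.05, "rz": 0.12}]
```

Request:
jog_arm(series=[{"x": -0.001, "y": 0, "z": 0.013, "rx": 0, "ry": 0, "rz": 0}, {"x": 0, "y": 0, "z": 0.013, "rx": 0, "ry": 0, "rz": 0}, {"x": 0, "y": 0, "z": 0.012, "rx": 0, "ry": 0, "rz": 0}, {"x": 0, "y": 0, "z": 0.007, "rx": 0, "ry": 0, "rz": 0}])

```text
time: 3.53
tool_pos: [0.554, 0.3182, 0.0488]
ee_rot: [3.136, 0.003, 0.527]
wrist_force: [-0.4, -0.1, 0.1]
width: 0.0423
```

```bash
python3 -c "
from bench import cams
from h import *
s=cams.snapshot('side')
crop(s,180,245,120,110,6,'pics/b.png')"; python3 plan.py .553 .3205 .047 30
```

```text
t 3.58 pos [0.5532 0.3178 0.0472] rpy [179.69   0.34  30.17] F [-0.5 -0.  -1.2] w 0.0422 n 1
[{"x": 0.0012, "y": -0.0025, "z": 0.0002, "rx": 0.31, "ry": 0.34, "rz": 0.17}]
```

View pics/b.png

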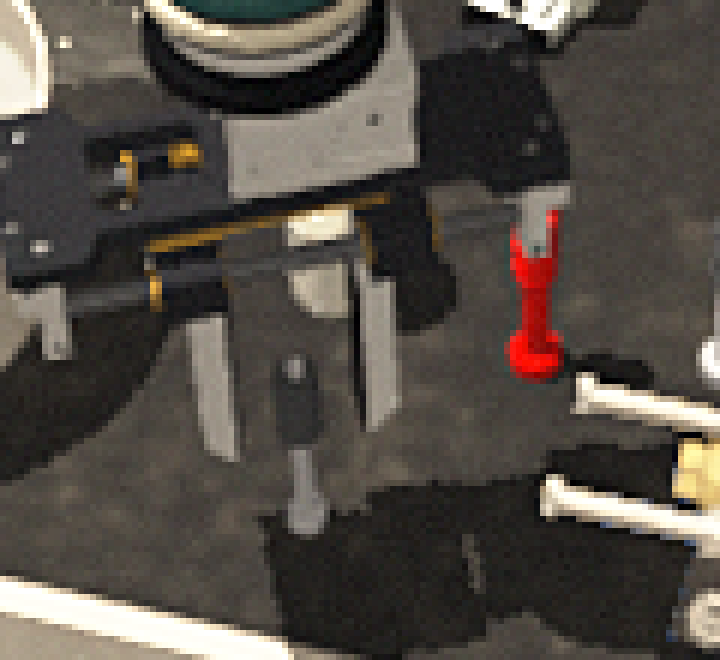

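Request:
jog_arm(series=[{"x": 0.001, "y": -0.0025, "z": 0, "rx": 0.3, "ry": 0.3, "rz": 0}])

```text
time: 3.67
tool_pos: [0.5526, 0.3202, 0.0464]
ee_rot: [3.142, 0.002, 0.526]
wrist_force: [-0.1, 0.5, 1.5]
width: 0.0422
```

Request:
jog_arm(claw=0, series=[{"x": 0, "y": 0, "z": 0, "rx": 0, "ry": 0, "rz": 0}, {"x": 0, "y": 0, "z": 0, "rx": 0, "ry": 0, "rz": 0}, {"x": 0, "y": 0, "z": 0, "rx": 0, "ry": 0, "rz": 0}, {"x": 0, "y": 0, "z": 0, "rx": 0, "ry": 0, "rz": 0}])

```text
time: 4.0
tool_pos: [0.5533, 0.3209, 0.0478]
ee_rot: [-3.141, -0.001, 0.527]
wrist_force: [1.0, 0.4, 0.6]
width: 0.0193
```

Request:
jog_arm(claw=0, series=[{"x": 0, "y": 0, "z": 0, "rx": 0, "ry": 0, "rz": 0}, {"x": 0, "y": 0, "z": 0, "rx": 0, "ry": 0, "rz": 0}])

```text
time: 4.17
tool_pos: [0.5539, 0.3212, 0.049]
ee_rot: [-3.141, -0.003, 0.527]
wrist_force: [-1.3, -0.7, -1.0]
width: 0.0155
```

```bash
python3 plan.py .553 .3205 .25 30
```

```text
t 4.17 pos [0.5539 0.3212 0.049 ] rpy [-1.7999e+02 -1.6000e-01  3.0170e+01] F [-1.3 -0.7 -1. ] w 0.0155 n 6
[{"x": -0.0001, "y": 0, "z": -0.0335, "rx": 0, "ry": -0.03, "rz": 0.03}, {"x": -0.0001, "y": 0, "z": -0.0335, "rx": 0, "ry": -0.03, "rz": 0.03}, {"x": -0.0001, "y": 0, "z": -0.0335, "rx": 0, "ry": -0.03, "rz": 0.03}, {"x": -0.0001, "y": 0, "z": -0.0335, "rx": 0, "ry": -0.03, "rz": 0.03}, {"x": -0.0002, "y": 0, "z": -0.0335, "rx": 0, "ry": -0.03, "rz": 0.03}, {"x": -0.0002, "y": 0, "z": -0.0335, "rx": 0, "ry": -0.03, "rz": 0.03}]
```

Request:
jog_arm(series=[{"x": 0, "y": 0, "z": -0.015, "rx": 0, "ry": 0, "rz": 0}, {"x": 0, "y": 0, "z": -0.03, "rx": 0, "ry": 0, "rz": 0}, {"x": 0, "y": 0, "z": -0.035, "rx": 0, "ry": 0, "rz": 0}, {"x": 0, "y": 0, "z": -0.03, "rx": 0, "ry": 0, "rz": 0}, {"x": 0, "y": 0, "z": -0.02, "rx": 0, "ry": 0, "rz": 0}])

```text
time: 4.58
tool_pos: [0.549, 0.3189, 0.1742]
ee_rot: [-3.14, 0.016, 0.527]
wrist_force: [-0.0, 1.3, -0.6]
width: 0.0157
```

```bash
python3 plan.py .52 -.1125 .19 -13.8 14
```

```text
t 4.58 pos [0.549  0.3189 0.1742] rpy [-179.9     0.94   30.18] F [-0.   1.3 -0.6] w 0.0157 n 14
[{"x": -0.0173, "y": 0.0256, "z": -0.0009, "rx": 0.02, "ry": 0.07, "rz": 3.14}, {"x": -0.0159, "y": 0.0265, "z": -0.0009, "rx": 0.02, "ry": 0.07, "rz": 3.14}, {"x": -0.0144, "y": 0.0273, "z": -0.0009, "rx": 0.02, "ry": 0.07, "rz": 3.14}, {"x": -0.0129, "y": 0.0281, "z": -0.001, "rx": 0.02, "ry": 0.07, "rz": 3.14}, {"x": -0.0113, "y": 0.0287, "z": -0.001, "rx": 0.02, "ry": 0.07, "rz": 3.14}, {"x": -0.0097, "y": 0.0293, "z": -0.001, "rx": 0.02, "ry": 0.07, "rz": 3.14}, {"x": -0.0081, "y": 0.0298, "z": -0.001, "rx": 0.02, "ry": 0.07, "rz": 3.14}, {"x": -0.0065, "y": 0.0302, "z": -0.0011, "rx": 0.02, "ry": 0.07, "rz": 3.14}, {"x": -0.0048, "y": 0.0305, "z": -0.0011, "rx": 0.02, "ry": 0.07, "rz": 3.14}, {"x": -0.0031, "y": 0.0307, "z": -0.0011, "rx": 0.02, "ry": 0.07, "rz": 3.14}, {"x": -0.0014, "y": 0.0309, "z": -0.0011, "rx": 0.02, "ry": 0.07, "rz": 3.14}, {"x": 0.0003, "y": 0.0309, "z": -0.0011, "rx": 0.02, "ry": 0.07, "rz": 3.14}, {"x": 0.002, "y": 0.0308, "z": -0.0011, "rx": 0.02, "ry": 0.07, "rz": 3.14}, {"x": 0.0037, "y": 0.0307, "z": -0.0011, "rx": 0.02, "ry": 0.07, "rz": 3.14}]
```

Request:
jog_arm(series=[{"x": -0.0173, "y": 0.0256, "z": -0.01, "rx": 0, "ry": 0, "rz": 3.14}, {"x": -0.0159, "y": 0.0265, "z": -0.01, "rx": 0, "ry": 0, "rz": 3.14}, {"x": -0.0144, "y": 0.0273, "z": -0.003, "rx": 0, "ry": 0, "rz": 3.14}, {"x": -0.0129, "y": 0.0281, "z": 0, "rx": 0, "ry": 0, "rz": 3.14}, {"x": -0.0113, "y": 0.0287, "z": 0, "rx": 0, "ry": 0, "rz": 3.14}, {"x": -0.0097, "y": 0.0293, "z": 0, "rx": 0, "ry": 0, "rz": 3.14}, {"x": -0.0081, "y": 0.0298, "z": 0, "rx": 0, "ry": 0, "rz": 3.14}, {"x": -0.0065, "y": 0.0302, "z": 0, "rx": 0, "ry": 0, "rz": 3.14}, {"x": -0.0048, "y": 0.0305, "z": 0, "rx": 0, "ry": 0, "rz": 3.14}, {"x": -0.0031, "y": 0.0307, "z": 0, "rx": 0, "ry": 0, "rz": 3.14}, {"x": -0.0014, "y": 0.0309, "z": 0, "rx": 0, "ry": 0, "rz": 3.14}, {"x": 0.0003, "y": 0.025, "z": 0, "rx": 0, "ry": 0, "rz": 3.14}])

```text
time: 5.58
tool_pos: [0.523, -0.0525, 0.2104]
ee_rot: [-3.14, -0.007, -0.15]
wrist_force: [-0.3, -0.0, -1.3]
width: 0.0152
```

```bash
python3 plan.py .5085 -.1125 .19 -13.8 4
```

```text
t 5.58 pos [ 0.523  -0.0525  0.2104] rpy [-179.9    -0.4    -8.61] F [-0.3 -0.  -1.3] w 0.0152 n 4
[{"x": -0.0014, "y": 0.0154, "z": 0.0051, "rx": -0.03, "ry": -0.1, "rz": 1.3}, {"x": -0.001, "y": 0.0154, "z": 0.0051, "rx": -0.03, "ry": -0.1, "rz": 1.3}, {"x": -0.0007, "y": 0.0154, "z": 0.0051, "rx": -0.03, "ry": -0.1, "rz": 1.3}, {"x": -0.0003, "y": 0.0154, "z": 0.0051, "rx": -0.03, "ry": -0.1, "rz": 1.3}]
```

Request:
jog_arm(series=[{"x": -0.0014, "y": 0.0154, "z": 0, "rx": 0, "ry": 0, "rz": 1.3}, {"x": -0.001, "y": 0.0154, "z": 0, "rx": 0, "ry": 0, "rz": 1.3}, {"x": -0.0007, "y": 0.01, "z": 0.005, "rx": 0, "ry": 0, "rz": 1.3}, {"x": -0.0003, "y": 0.006, "z": 0.005, "rx": 0, "ry": 0, "rz": 0.6}])

```text
time: 5.92
tool_pos: [0.5104, -0.1052, 0.2015]
ee_rot: [-3.141, -0.011, -0.242]
wrist_force: [-0.3, 0.0, -1.2]
width: 0.0153
```

```bash
python3 -c "
from bench import cams
from h import *
s=cams.snapshot('side')
t=cams.snapshot('top')
crop(s,220,130,130,130,5,'pics/c.png');crop(t,230,160,120,100,6,'pics/c2.png')";  python3 plan.py .5085 -.1125 .15 -13.8 4
```

```text
t 6.02 pos [ 0.5099 -0.1045  0.2004] rpy [-179.95   -0.47  -13.8 ] F [ 0.1 -0.3 -1.4] w 0.0153 n 4
[{"x": 0, "y": 0.002, "z": 0.0126, "rx": -0.01, "ry": -0.12, "rz": 0.0}, {"x": 0, "y": 0.002, "z": 0.0126, "rx": -0.01, "ry": -0.12, "rz": 0.0}, {"x": 0.0001, "y": 0.002, "z": 0.0126, "rx": -0.01, "ry": -0.12, "rz": 0.0}, {"x": 0.0001, "y": 0.002, "z": 0.0126, "rx": -0.01, "ry": -0.12, "rz": 0.0}]
```

View pics/c.png

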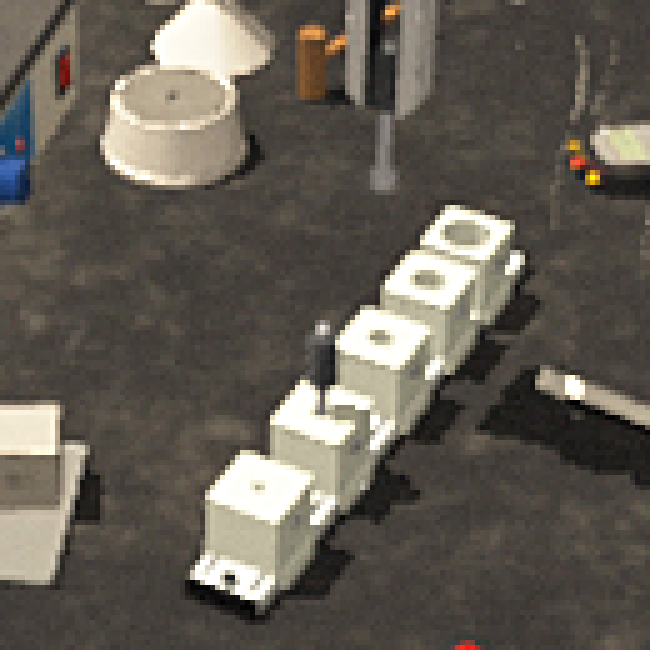

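View pics/c2.png

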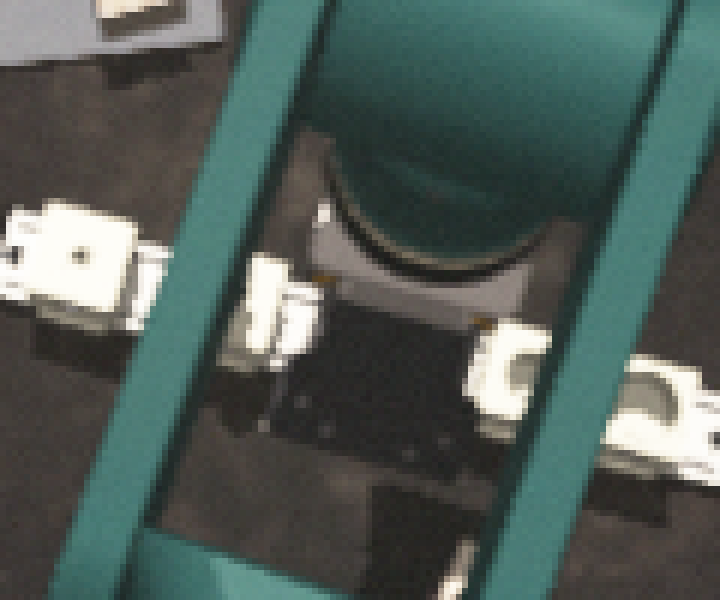

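```bash
cat > ov.py <<'E'
from h import *
def circ(s,c,z,r,n=40,a0=0):
    a=np.linspace(0,2*np.pi,n)
    return proj(s,np.c_[c[0]+r*np.cos(a),c[1]+r*np.sin(a),np.full(n,z)])
def sq(s,c,z,yaw,h=.02):
    y=np.radians(yaw);e=np.array([np.cos(y),np.sin(y)]);f=np.array([-np.sin(y),np.cos(y)])
    P=[np.r_[np.asarray(c)+h*(i*e+j*f),z] for i,j in((1,1),(1,-1),(-1,-1),(-1,1),(1,1))]
    return proj(s,P)
def over(s,x0,y0,w,h,f,polys,name):
    im=cv2.resize(np.ascontiguousarray(s["img"][y0:y0+h,x0:x0+w,::-1]),None,fx=f,fy=f,interpolation=cv2.INTER_CUBIC)
    for p,col in polys:
        q=((p-[x0,y0]+.5)*f).round().astype(np.int32);cv2.polylines(im,[q.reshape(-1,1,2)],False,col,1,cv2.LINE_AA)
    cv2.imwrite(name,im)
E
python3 - <<'E'
import pickle
from ov import *
D=pickle.load(open("d0.pkl","rb"));s=D["side"];t=D["top"]
b14=(.5085,-.1125);b20=(.4939,-.1719);yaw=-13.8
G=(0,200,0);Rd=(0,0,255)
for n,c,(x0,y0,w,h) in (("side",s,(265,165,65,55)),("top",t,(265,195,75,50))):
    pol=[]
    for b,d in((b14,.0155),(b20,.0215)): pol+= [(circ(c,b,.05,d/2),Rd),(sq(c,b,.05,yaw),G)]
    over(c,x0,y0,w,h,10,pol,f"pics/ov_{n}.png")
print(proj(s,[.5099,-.1045,.152]))
E
```

```text
[[297.0139257  167.38375781]]
```

View pics/ov_side.png

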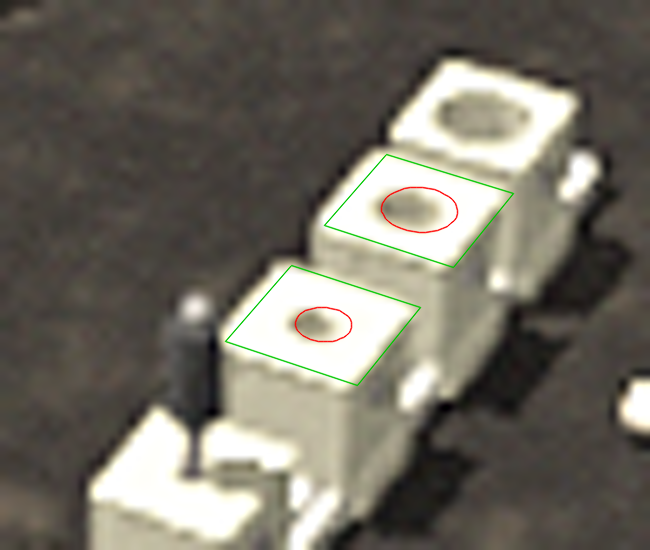

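View pics/ov_top.png

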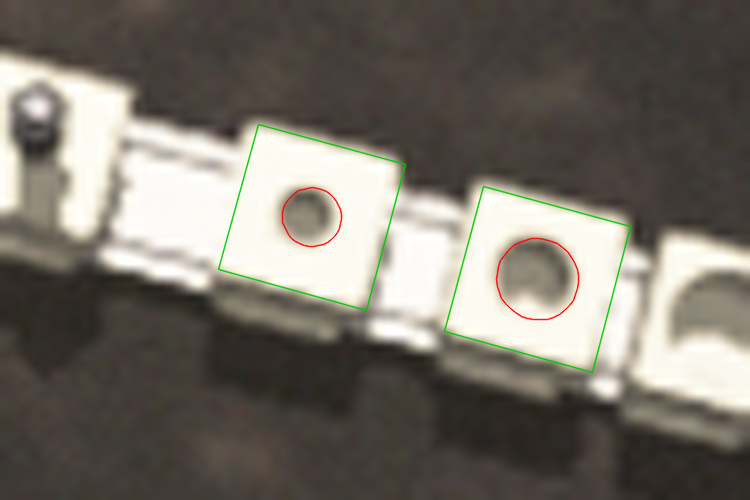

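Request:
jog_arm(series=[{"x": 0, "y": 0.002, "z": 0.012, "rx": 0, "ry": -0.3, "rz": 0}, {"x": 0, "y": 0.002, "z": 0.018, "rx": 0, "ry": -0.2, "rz": 0}, {"x": 0, "y": 0.002, "z": 0.018, "rx": 0, "ry": 0, "rz": 0}, {"x": 0, "y": 0.001, "z": 0.015, "rx": 0, "ry": 0, "rz": 0}, {"x": 0, "y": 0, "z": 0.009, "rx": 0, "ry": 0, "rz": 0}, {"x": 0, "y": 0, "z": 0.005, "rx": 0, "ry": 0, "rz": 0}])

```text
time: 6.52
tool_pos: [0.51, -0.1063, 0.1183]
ee_rot: [-3.138, -0.001, -0.232]
wrist_force: [-0.4, 0.2, -0.7]
width: 0.0155
```

```bash
sed -i 's/+.5)\*f/)*f/' ov.py
python3 - <<'E'
import pickle
from ov import *
from bench import cams,robot
import numpy as np
cams.snapshot("side");s=cams.snapshot("side");o=robot.get_obs();print(o["tool_pos"],np.degrees(o["ee_rot"]),o["wrist_force"])
pickle.dump((s,o),open("h1.pkl","wb"))
p=o["tool_pos"];Rt=R.from_euler("xyz",o["ee_rot"]).as_matrix()
ft=p-(-Rt[:,2])*0.048
print(ft)
G=(0,200,0);Rd=(0,0,255)
pol=[]
for b,d in(((.5085,-.1125),.0155),((.4939,-.1719),.0215)): pol+= [(circ(s,b,.05,d/2),Rd),(sq(s,b,.05,-13.8),G)]
for z in(0,.008): pol+=[(circ(s,ft[:2],ft[2]+z,.007),(255,0,0))]
over(s,265,160,65,60,10,pol,"pics/d.png")
E
```

```text
[ 0.50984626 -0.10637189  0.11857603] [-1.79795604e+02  9.09203408e-04 -1.32933137e+01] [-0.72429995 -0.02718654 -0.93233381]
[ 0.50988489 -0.10620507  0.07057634]
```

View pics/d.png

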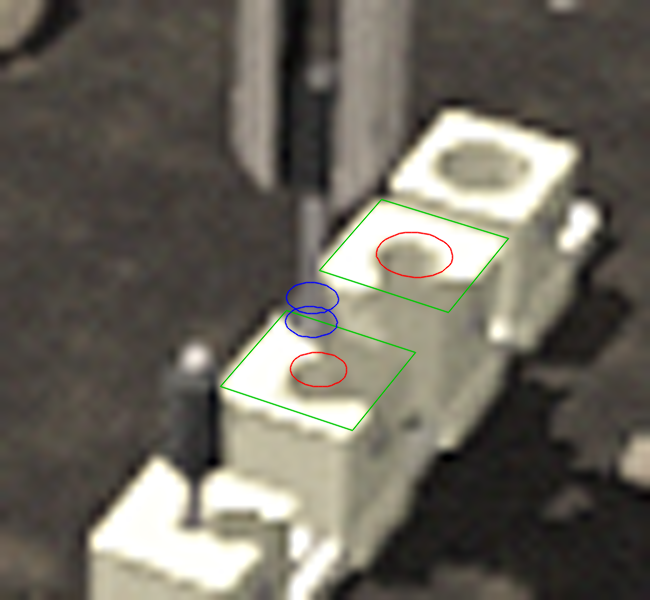

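```bash
python3 plan.py .5085 -.1125 .104 -13.8 4
```

```text
t 6.62 pos [ 0.5098 -0.1064  0.1186] rpy [-179.8     0.    -13.29] F [-0.7 -0.  -0.9] w 0.0156 n 4
[{"x": 0, "y": 0.0016, "z": 0.0036, "rx": -0.05, "ry": 0, "rz": 0.13}, {"x": 0, "y": 0.0016, "z": 0.0036, "rx": -0.05, "ry": 0, "rz": 0.13}, {"x": 0, "y": 0.0016, "z": 0.0036, "rx": -0.05, "ry": 0, "rz": 0.13}, {"x": 0, "y": 0.0016, "z": 0.0036, "rx": -0.05, "ry": 0, "rz": 0.13}]
```

Request:
jog_arm(series=[{"x": 0, "y": 0.0025, "z": 0.002, "rx": -0.05, "ry": 0, "rz": 0.2}, {"x": 0, "y": 0.002, "z": 0.004, "rx": -0.05, "ry": 0, "rz": 0.2}, {"x": 0, "y": 0.0015, "z": 0.004, "rx": -0.05, "ry": 0, "rz": 0.1}, {"x": 0, "y": 0.0005, "z": 0.003, "rx": 0, "ry": 0, "rz": 0}])

```text
time: 6.95
tool_pos: [0.511, -0.1132, 0.1083]
ee_rot: [-3.141, -0.007, -0.24]
wrist_force: [0.3, 0.1, -1.5]
width: 0.0154
```

```bash
python3 -c "
from bench import cams
cams.snapshot('side')"; python3 plan.py .5085 -.1125 .100 -13.8 1
```

```text
t 7.0 pos [ 0.5106 -0.1131  0.1077] rpy [-179.99   -0.36  -13.74] F [-0.2  1.  -1.2] w 0.0151 n 1
[{"x": -0.0023, "y": -0.0001, "z": 0.0077, "rx": -0.01, "ry": -0.36, "rz": 0.06}]
```

Request:
jog_arm(series=[{"x": -0.002, "y": 0, "z": 0.003, "rx": 0, "ry": -0.3, "rz": 0}, {"x": -0.0005, "y": 0, "z": 0.003, "rx": 0, "ry": 0, "rz": 0}])

```text
time: 7.17
tool_pos: [0.5087, -0.1129, 0.1023]
ee_rot: [-3.141, -0.003, -0.24]
wrist_force: [-0.6, -0.3, -0.6]
width: 0.0156
```

Request:
jog_arm(series=[{"x": 0, "y": 0, "z": 0.002, "rx": 0, "ry": 0, "rz": 0}])

```text
time: 7.25
tool_pos: [0.5086, -0.113, 0.1001]
ee_rot: [-3.141, -0.003, -0.241]
wrist_force: [-0.1, -0.3, -0.8]
width: 0.0152
```

Request:
jog_arm(series=[{"x": 0, "y": 0, "z": 0.002, "rx": 0, "ry": 0, "rz": 0}])

```text
time: 7.33
tool_pos: [0.5086, -0.113, 0.0979]
ee_rot: [-3.141, -0.003, -0.241]
wrist_force: [-0.8, -0.1, 0.3]
width: 0.0156
```

Request:
jog_arm(series=[{"x": 0, "y": 0, "z": 0.0015, "rx": 0, "ry": 0, "rz": 0}])

```text
time: 7.42
tool_pos: [0.5086, -0.1128, 0.0962]
ee_rot: [-3.141, -0.003, -0.241]
wrist_force: [-0.2, 0.7, -0.8]
width: 0.0153
```

Request:
jog_arm(series=[{"x": 0, "y": 0, "z": 0.001, "rx": 0, "ry": 0, "rz": 0}])

```text
time: 7.5
tool_pos: [0.5085, -0.1127, 0.0949]
ee_rot: [-3.141, -0.002, -0.241]
wrist_force: [-1.0, -0.2, -0.2]
width: 0.0159
```

Request:
jog_arm(series=[{"x": 0, "y": 0, "z": 0.001, "rx": 0, "ry": 0, "rz": 0}])

```text
time: 7.58
tool_pos: [0.5085, -0.1127, 0.0938]
ee_rot: [-3.141, -0.002, -0.24]
wrist_force: [0.3, 0.7, -1.0]
width: 0.0152
```

Request:
jog_arm(series=[{"x": 0, "y": 0, "z": 0.0015, "rx": 0, "ry": 0, "rz": 0}, {"x": 0, "y": 0, "z": 0.0015, "rx": 0, "ry": 0, "rz": 0}])

```text
time: 7.75
tool_pos: [0.5087, -0.1127, 0.0907]
ee_rot: [-3.141, -0.003, -0.24]
wrist_force: [-0.5, 0.3, -1.1]
width: 0.0155
```

Request:
jog_arm(series=[{"x": 0, "y": 0, "z": 0.001, "rx": 0, "ry": 0, "rz": 0}, {"x": 0, "y": 0, "z": 0.001, "rx": 0, "ry": 0, "rz": 0}])

```text
time: 7.92
tool_pos: [0.5087, -0.1127, 0.0884]
ee_rot: [-3.141, -0.003, -0.24]
wrist_force: [-1.1, 0.2, -1.1]
width: 0.0153
```

Request:
jog_arm(series=[{"x": 0, "y": 0, "z": 0.001, "rx": 0, "ry": 0, "rz": 0}])

```text
time: 8.0
tool_pos: [0.5087, -0.1127, 0.0873]
ee_rot: [-3.141, -0.003, -0.24]
wrist_force: [0.2, -0.4, -0.6]
width: 0.0152
```

Run:
```python
import pickle
from ov import *
from bench import cams,robot
s=cams.snapshot("side");o=robot.get_obs();print(o["tool_pos"],o["wrist_force"],o["wrist_torque"])
over(s,265,160,65,60,10,[],"pics/e.png")
```

```text
[ 0.50864278 -0.11269345  0.08710145] [ 0.89852297 -0.81757643 -0.10357065] [-0.05909498  0.01909691 -0.01785219]
```

View pics/e.png

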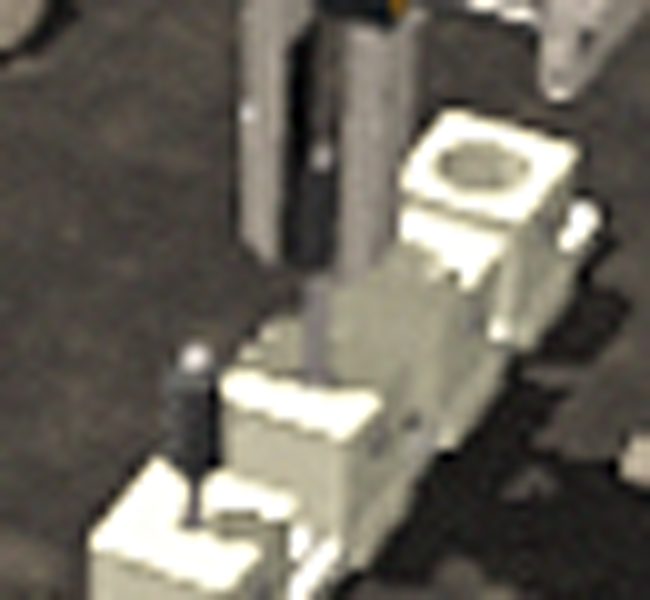

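Request:
jog_arm(series=[{"x": 0, "y": 0, "z": 0.0015, "rx": 0, "ry": 0, "rz": 0}])

```text
time: 8.13
tool_pos: [0.5089, -0.1127, 0.0859]
ee_rot: [-3.141, -0.003, -0.24]
wrist_force: [0.6, 0.3, 1.3]
width: 0.0154
```

Request:
jog_arm(series=[{"x": 0, "y": 0, "z": 0.0015, "rx": 0, "ry": 0, "rz": 0}])

```text
time: 8.22
tool_pos: [0.5093, -0.1127, 0.0846]
ee_rot: [-3.141, -0.004, -0.24]
wrist_force: [0.0, 1.0, 1.5]
width: 0.0155
```

Request:
jog_arm(series=[{"x": 0, "y": 0, "z": 0.0015, "rx": 0, "ry": 0, "rz": 0}])

```text
time: 8.3
tool_pos: [0.5096, -0.1125, 0.0836]
ee_rot: [-3.14, -0.005, -0.24]
wrist_force: [-1.6, 1.4, 2.6]
width: 0.0154
```

Request:
jog_arm(series=[{"x": 0, "y": 0, "z": 0.0015, "rx": 0, "ry": 0, "rz": 0}])

```text
time: 8.38
tool_pos: [0.5097, -0.1123, 0.0825]
ee_rot: [-3.14, -0.005, -0.24]
wrist_force: [-0.7, 1.5, 1.0]
width: 0.0153
```

Request:
jog_arm(series=[{"x": 0, "y": 0, "z": 0.002, "rx": 0, "ry": 0, "rz": 0}, {"x": 0, "y": 0, "z": 0.002, "rx": 0, "ry": 0, "rz": 0}])

```text
time: 8.55
tool_pos: [0.5098, -0.1122, 0.0786]
ee_rot: [-3.14, -0.005, -0.24]
wrist_force: [-0.1, -0.2, 0.8]
width: 0.0152
```

Request:
jog_arm(series=[{"x": 0, "y": 0, "z": 0.002, "rx": 0, "ry": 0, "rz": 0}, {"x": 0, "y": 0, "z": 0.002, "rx": 0, "ry": 0, "rz": 0}])

```text
time: 8.72
tool_pos: [0.5097, -0.1122, 0.0739]
ee_rot: [-3.14, -0.005, -0.24]
wrist_force: [1.0, 0.7, -0.1]
width: 0.0154
```

Request:
jog_arm(series=[{"x": 0, "y": 0, "z": 0.002, "rx": 0, "ry": 0, "rz": 0}])

```text
time: 8.8
tool_pos: [0.5096, -0.1123, 0.0714]
ee_rot: [-3.14, -0.005, -0.24]
wrist_force: [-0.0, -0.5, -1.1]
width: 0.0154
```

Request:
jog_arm(series=[{"x": 0, "y": 0, "z": 0.002, "rx": 0, "ry": 0, "rz": 0}])

```text
time: 8.88
tool_pos: [0.5093, -0.1124, 0.0687]
ee_rot: [-3.14, -0.004, -0.24]
wrist_force: [0.6, 0.1, -0.4]
width: 0.0153
```

Request:
jog_arm(series=[{"x": 0, "y": 0, "z": 0.001, "rx": 0, "ry": 0, "rz": 0}])

```text
time: 8.97
tool_pos: [0.5094, -0.1126, 0.068]
ee_rot: [-3.141, -0.004, -0.24]
wrist_force: [-1.4, 1.8, 9.1]
width: 0.0157
```

Request:
jog_arm(series=[{"x": 0, "y": 0, "z": 0.001, "rx": 0, "ry": 0, "rz": 0}])

```text
time: 9.05
tool_pos: [0.5095, -0.1126, 0.068]
ee_rot: [-3.141, -0.005, -0.24]
wrist_force: [-2.0, 1.6, 8.6]
width: 0.0154
```

Request:
jog_arm(series=[{"x": 0, "y": 0, "z": 0.001, "rx": 0, "ry": 0, "rz": 0}])

```text
time: 9.13
tool_pos: [0.5095, -0.1126, 0.068]
ee_rot: [-3.141, -0.005, -0.24]
wrist_force: [-2.6, 1.5, 4.7]
width: 0.0156
```

Request:
jog_arm(series=[{"x": 0, "y": 0, "z": 0.001, "rx": 0, "ry": 0, "rz": 0}])

```text
time: 9.22
tool_pos: [0.5094, -0.1126, 0.068]
ee_rot: [-3.141, -0.005, -0.24]
wrist_force: [-1.8, 0.4, 4.7]
width: 0.0155
```

Request:
jog_arm(series=[{"x": 0, "y": 0, "z": 0.001, "rx": 0, "ry": 0, "rz": 0}])

```text
time: 9.3
tool_pos: [0.5094, -0.1126, 0.0681]
ee_rot: [-3.141, -0.005, -0.24]
wrist_force: [-2.7, -0.0, 5.7]
width: 0.0154
```

Request:
jog_arm(claw=0.4, series=[{"x": 0, "y": 0, "z": 0, "rx": 0, "ry": 0, "rz": 0}, {"x": 0, "y": 0, "z": 0, "rx": 0, "ry": 0, "rz": 0}, {"x": 0, "y": 0, "z": 0, "rx": 0, "ry": 0, "rz": 0}])

```text
time: 9.55
tool_pos: [0.5099, -0.1131, 0.0682]
ee_rot: [-3.141, -0.007, -0.24]
wrist_force: [-0.3, 0.8, -0.1]
width: 0.0321
```

Request:
jog_arm(series=[{"x": 0, "y": 0, "z": -0.01, "rx": 0, "ry": 0, "rz": 0}, {"x": 0, "y": 0, "z": -0.02, "rx": 0, "ry": 0, "rz": 0}, {"x": 0, "y": 0, "z": -0.03, "rx": 0, "ry": 0, "rz": 0}, {"x": 0, "y": 0, "z": -0.035, "rx": 0, "ry": 0, "rz": 0}, {"x": 0, "y": 0, "z": -0.035, "rx": 0, "ry": 0, "rz": 0}])

```text
time: 9.97
tool_pos: [0.5031, -0.1114, 0.1923]
ee_rot: [-3.14, 0.017, -0.241]
wrist_force: [1.5, -0.3, -0.3]
width: 0.0375
```

```bash
python3 - <<'E'
import pickle
from ov import *
from bench import cams,robot
s=cams.snapshot("side");
over(s,255,150,75,60,10,[(circ(s,(.5094,-.1126),z,.008),(0,0,255)) for z in(.1,.069)],"pics/f.png")
E
python3 plan.py .423 .2155 .25 32 12
```

```text
t 10.02 pos [ 0.507  -0.1126  0.2014] rpy [-1.7999e+02  1.0000e-01 -1.3780e+01] F [ 2.2 -0.6  4. ] w 0.0375 n 12
[{"x": -0.0133, "y": -0.0249, "z": -0.004, "rx": 0, "ry": 0.01, "rz": -3.82}, {"x": -0.0116, "y": -0.0257, "z": -0.004, "rx": 0, "ry": 0.01, "rz": -3.82}, {"x": -0.0099, "y": -0.0264, "z": -0.004, "rx": 0, "ry": 0.01, "rz": -3.82}, {"x": -0.0081, "y": -0.027, "z": -0.004, "rx": 0, "ry": 0.01, "rz": -3.82}, {"x": -0.0063, "y": -0.0275, "z": -0.004, "rx": 0, "ry": 0.01, "rz": -3.82}, {"x": -0.0045, "y": -0.0279, "z": -0.004, "rx": 0, "ry": 0.01, "rz": -3.82}, {"x": -0.0026, "y": -0.0281, "z": -0.004, "rx": 0, "ry": 0.01, "rz": -3.82}, {"x": -0.0007, "y": -0.0282, "z": -0.004, "rx": 0, "ry": 0.01, "rz": -3.82}, {"x": 0.0012, "y": -0.0282, "z": -0.004, "rx": 0, "ry": 0.01, "rz": -3.82}, {"x": 0.003, "y": -0.0281, "z": -0.004, "rx": 0, "ry": 0.01, "rz": -3.82}, {"x": 0.0049, "y": -0.0278, "z": -0.004, "rx": 0, "ry": 0.01, "rz": -3.82}, {"x": 0.0067, "y": -0.0274, "z": -0.004, "rx": 0, "ry": 0.01, "rz": -3.82}]
```

View pics/f.png

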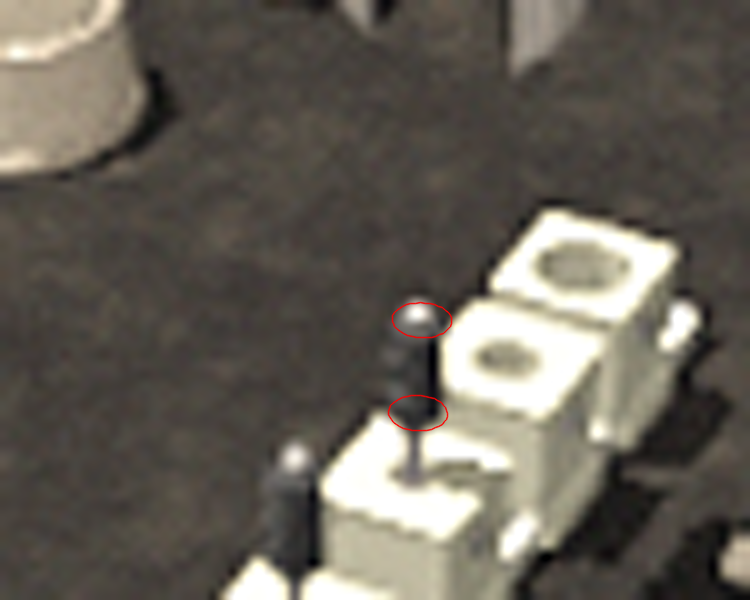

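Request:
jog_arm(claw=0.4, series=[{"x": -0.0133, "y": -0.0249, "z": -0.008, "rx": 0, "ry": 0, "rz": -3.8}, {"x": -0.0116, "y": -0.0257, "z": -0.008, "rx": 0, "ry": 0, "rz": -3.8}, {"x": -0.0099, "y": -0.0264, "z": -0.008, "rx": 0, "ry": 0, "rz": -3.8}, {"x": -0.0081, "y": -0.027, "z": -0.006, "rx": 0, "ry": 0, "rz": -3.8}, {"x": -0.0063, "y": -0.0275, "z": -0.004, "rx": 0, "ry": 0, "rz": -3.8}, {"x": -0.0045, "y": -0.0279, "z": -0.003, "rx": 0, "ry": 0, "rz": -3.8}, {"x": -0.0026, "y": -0.0281, "z": 0, "rx": 0, "ry": 0, "rz": -3.8}, {"x": -0.0007, "y": -0.0282, "z": 0, "rx": 0, "ry": 0, "rz": -3.8}, {"x": 0.0012, "y": -0.0282, "z": 0, "rx": 0, "ry": 0, "rz": -3.8}, {"x": 0.003, "y": -0.025, "z": 0, "rx": 0, "ry": 0, "rz": -3.8}, {"x": 0.004, "y": -0.018, "z": 0, "rx": 0, "ry": 0, "rz": -3.8}, {"x": 0.003, "y": -0.01, "z": 0, "rx": 0, "ry": 0, "rz": -2}])

```text
time: 11.02
tool_pos: [0.4306, 0.1945, 0.2519]
ee_rot: [3.127, -0.02, 0.553]
wrist_force: [0.5, 0.1, -0.3]
width: 0.0377
```

```bash
python3 -c "
from bench import cams
cams.snapshot('side')"; python3 plan.py .4238 .2160 .23 32 2
```

```text
t 11.07 pos [0.4303 0.1956 0.2519] rpy [179.27  -1.17  31.79] F [-0.2  0.4 -0.9] w 0.0376 n 2
[{"x": 0.0024, "y": -0.0105, "z": 0.0109, "rx": 0.37, "ry": -0.58, "rz": -0.11}, {"x": 0.0025, "y": -0.0104, "z": 0.0109, "rx": 0.37, "ry": -0.58, "rz": -0.11}]
```

Request:
jog_arm(series=[{"x": 0.0025, "y": -0.01, "z": 0.01, "rx": 0.4, "ry": -0.6, "rz": 0}, {"x": 0.0015, "y": -0.007, "z": 0.01, "rx": 0.3, "ry": -0.5, "rz": 0}, {"x": 0.0005, "y": -0.002, "z": 0.006, "rx": 0, "ry": 0, "rz": 0}])

```text
time: 11.32
tool_pos: [0.4251, 0.2156, 0.2263]
ee_rot: [3.14, -0.004, 0.553]
wrist_force: [0.3, 0.1, 0.4]
width: 0.0378
```

```bash
python3 - <<'E'
from ov import *
from bench import cams,robot
for n in ("side","top"):
    s=cams.snapshot(n);cv2.imwrite(f"pics/g_{n}.png",s["img"][:,:,::-1])
crop(cams.snapshot("side"),250,200,110,110,6,"pics/g.png")
E
python3 plan.py .4248 .2145 .18 32 2
```

```text
t 11.47 pos [0.425  0.2146 0.2264] rpy [179.9   -0.19  31.66] F [-0.6 -0.6  0.7] w 0.0375 n 2
[{"x": -0.0002, "y": -0.0001, "z": 0.0232, "rx": 0.05, "ry": -0.09, "rz": -0.17}, {"x": -0.0001, "y": 0, "z": 0.0232, "rx": 0.05, "ry": -0.09, "rz": -0.17}]
```

View pics/g_side.png

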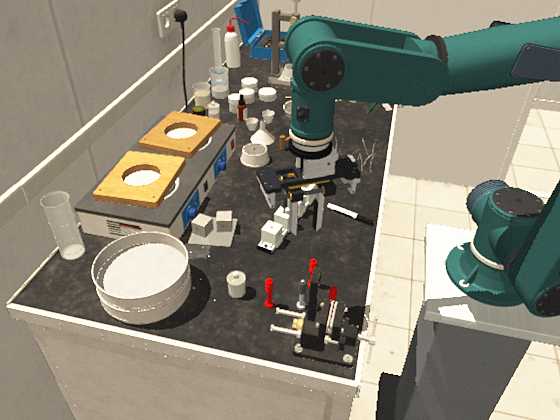

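View pics/g_top.png

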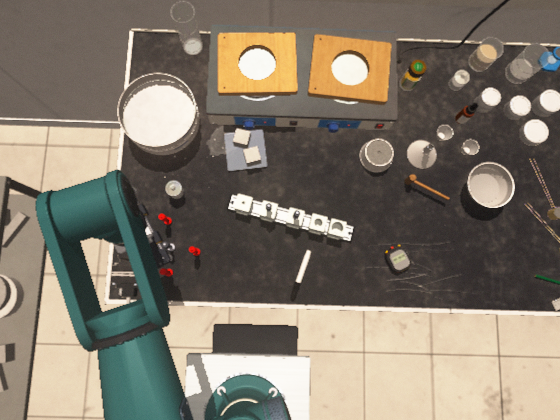

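Request:
jog_arm(series=[{"x": 0, "y": 0, "z": 0.018, "rx": 0, "ry": 0, "rz": 0}, {"x": 0, "y": 0, "z": 0.025, "rx": 0, "ry": 0, "rz": 0}, {"x": 0, "y": 0, "z": 0.025, "rx": 0, "ry": 0, "rz": 0}, {"x": 0, "y": 0, "z": 0.018, "rx": 0, "ry": 0, "rz": 0}, {"x": 0, "y": 0, "z": 0.012, "rx": 0, "ry": 0, "rz": 0}, {"x": 0, "y": 0, "z": 0.007, "rx": 0, "ry": 0, "rz": 0}])

```text
time: 11.97
tool_pos: [0.4305, 0.2115, 0.122]
ee_rot: [3.136, -0.014, 0.544]
wrist_force: [-0.1, -0.5, -0.5]
width: 0.0378
```

```bash
python3 - <<'E'
from ov import *
from bench import cams,robot
s=cams.snapshot("side");o=robot.get_obs();p=o["tool_pos"]
th=o["ee_rot"][2];e=np.array([np.cos(th),np.sin(th)]);f=np.array([-np.sin(th),np.cos(th)])
def box(c,z): return proj(s,[np.r_[c[:2]+i*.0885*e+j*.0375*f,z] for i,j in((1,1),(1,-1),(-1,-1),(-1,1),(1,1))])
pol=[(box(p,p[2]+.097),(0,255,255)),(box(p,.145),(0,0,255))]
over(s,240,190,110,100,7,pol,"pics/g.png")
E
python3 plan.py .4248 .2145 .047 32 2
```

```text
t 12.02 pos [0.4298 0.2112 0.1208] rpy [179.68  -0.64  31.16] F [-1.  0.  0.] w 0.0376 n 2
[{"x": -0.0017, "y": -0.0029, "z": 0.0369, "rx": 0.16, "ry": -0.32, "rz": -0.42}, {"x": -0.0014, "y": -0.0028, "z": 0.0369, "rx": 0.16, "ry": -0.32, "rz": -0.42}]
```

View pics/g.png

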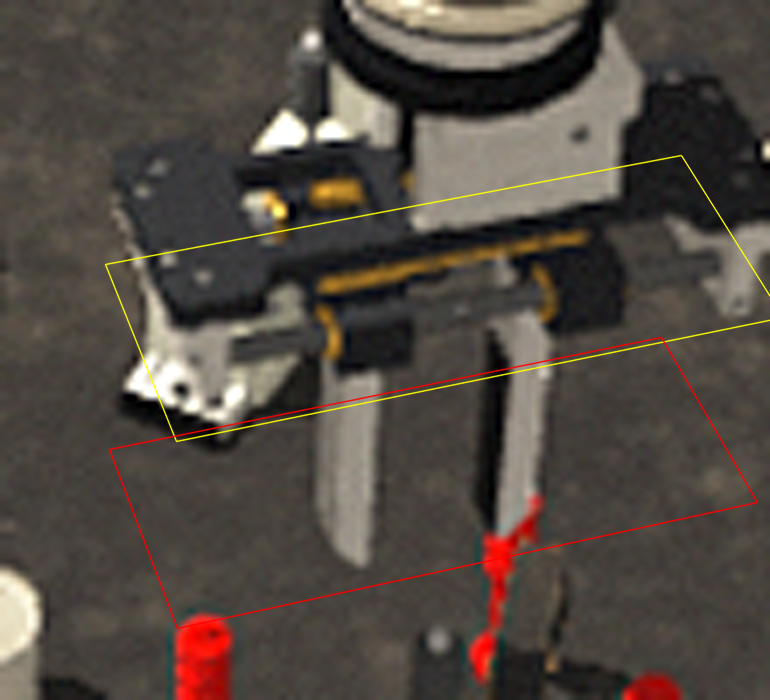

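Request:
jog_arm(series=[{"x": -0.003, "y": -0.005, "z": 0, "rx": 0.2, "ry": -0.5, "rz": -0.8}, {"x": 0, "y": 0, "z": 0.008, "rx": 0, "ry": 0, "rz": 0}, {"x": 0, "y": 0, "z": 0.012, "rx": 0, "ry": 0, "rz": 0}])

```text
time: 12.27
tool_pos: [0.4273, 0.2142, 0.1039]
ee_rot: [3.138, -0.009, 0.557]
wrist_force: [0.3, 0.6, 0.0]
width: 0.0375
```

```bash
python3 plan.py .4248 .2145 .047 32 2
```

```text
t 12.27 pos [0.4273 0.2142 0.1039] rpy [179.8   -0.52  31.92] F [0.3 0.6 0. ] w 0.0375 n 2
[{"x": -0.0012, "y": -0.0009, "z": 0.0284, "rx": 0.1, "ry": -0.26, "rz": -0.04}, {"x": -0.0011, "y": -0.0009, "z": 0.0284, "rx": 0.1, "ry": -0.26, "rz": -0.04}]
```

Request:
jog_arm(series=[{"x": -0.002, "y": -0.001, "z": 0.01, "rx": 0.1, "ry": -0.4, "rz": 0}, {"x": -0.001, "y": -0.001, "z": 0.01, "rx": 0, "ry": -0.1, "rz": 0}, {"x": -0.0005, "y": 0, "z": 0.01, "rx": 0, "ry": 0, "rz": 0}])

```text
time: 12.52
tool_pos: [0.4241, 0.2145, 0.0724]
ee_rot: [3.139, -0.003, 0.557]
wrist_force: [-0.2, -0.4, 0.2]
width: 0.0378
```

```bash
python3 - <<'E'
from ov import *
from bench import cams,robot
s=cams.snapshot("side")
over(s,250,200,110,110,7,[],"pics/i.png")
E
python3 plan.py .4248 .2145 .047 32 2
```

```text
t 12.57 pos [0.4225 0.2137 0.0698] rpy [1.7991e+02 1.0000e-01 3.1920e+01] F [-1.3  0.1 -0.5] w 0.0378 n 2
[{"x": 0.0012, "y": 0.0003, "z": 0.0114, "rx": 0.04, "ry": 0.05, "rz": -0.04}, {"x": 0.0012, "y": 0.0003, "z": 0.0114, "rx": 0.04, "ry": 0.05, "rz": -0.04}]
```

View pics/i.png

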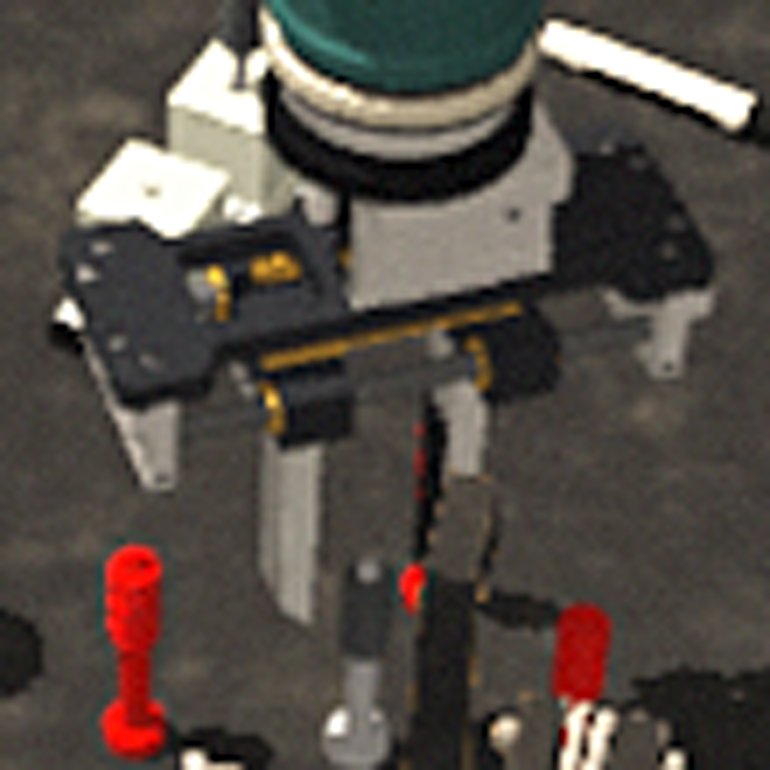

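Request:
jog_arm(series=[{"x": 0.0025, "y": 0.0005, "z": 0.008, "rx": 0, "ry": 0, "rz": 0}, {"x": 0.001, "y": 0, "z": 0.008, "rx": 0, "ry": 0, "rz": 0}, {"x": 0, "y": 0, "z": 0.005, "rx": 0, "ry": 0, "rz": 0}])

```text
time: 12.82
tool_pos: [0.4259, 0.2153, 0.0466]
ee_rot: [3.14, 0.002, 0.557]
wrist_force: [0.1, 0.6, 1.3]
width: 0.0377
```

```bash
python3 - <<'E'
from ov import *
from bench import cams,robot
s=cams.snapshot("side")
over(s,250,210,110,110,7,[],"pics/j.png")
E
python3 plan.py .4248 .2145 .048 32 1
```

```text
t 12.87 pos [0.425  0.215  0.0455] rpy [179.94   0.23  31.93] F [ 0.1 -0.1 -0.4] w 0.0377 n 1
[{"x": -0.0005, "y": 0.0003, "z": -0.0025, "rx": 0.06, "ry": 0.23, "rz": -0.07}]
```

View pics/j.png

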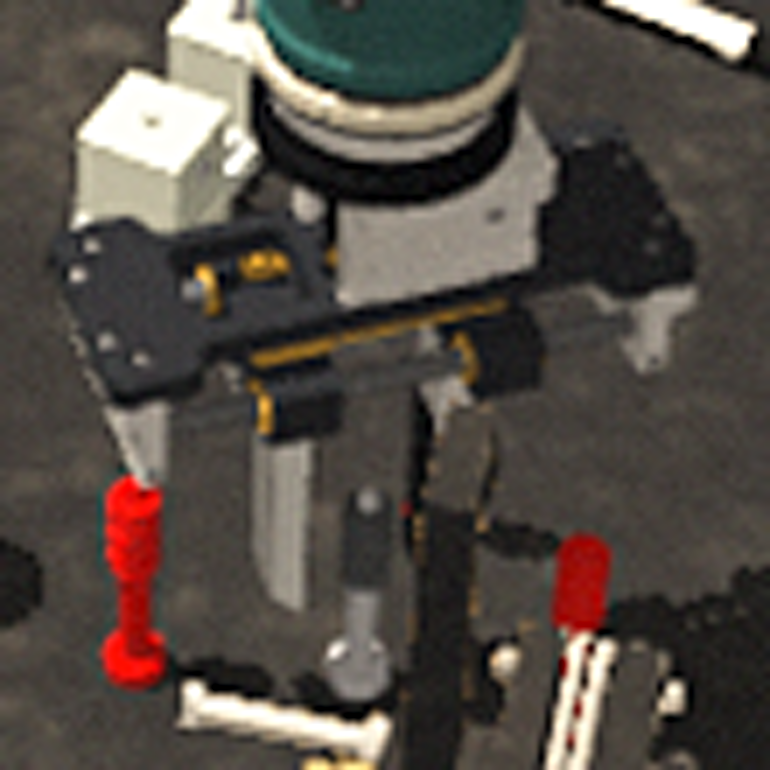

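Request:
jog_arm(claw=0, series=[{"x": 0, "y": 0, "z": -0.0015, "rx": 0, "ry": 0, "rz": 0}, {"x": 0, "y": 0, "z": 0, "rx": 0, "ry": 0, "rz": 0}, {"x": 0, "y": 0, "z": 0, "rx": 0, "ry": 0, "rz": 0}, {"x": 0, "y": 0, "z": 0, "rx": 0, "ry": 0, "rz": 0}, {"x": 0, "y": 0, "z": 0, "rx": 0, "ry": 0, "rz": 0}])

```text
time: 13.28
tool_pos: [0.4254, 0.2151, 0.0473]
ee_rot: [3.14, 0.004, 0.557]
wrist_force: [-0.2, -0.3, -1.2]
width: 0.0155
```

Request:
jog_arm(series=[{"x": 0, "y": 0, "z": 0, "rx": 0, "ry": 0, "rz": 0}])

```text
time: 13.37
tool_pos: [0.4255, 0.2151, 0.0475]
ee_rot: [3.14, 0.003, 0.557]
wrist_force: [-0.5, -0.2, -1.7]
width: 0.0154
```

Request:
jog_arm(series=[{"x": 0, "y": 0, "z": -0.01, "rx": 0, "ry": 0, "rz": 0}, {"x": 0, "y": 0, "z": -0.02, "rx": 0, "ry": 0, "rz": 0}, {"x": 0, "y": 0, "z": -0.025, "rx": 0, "ry": 0, "rz": 0}, {"x": 0, "y": 0, "z": -0.025, "rx": 0, "ry": 0, "rz": 0}, {"x": 0, "y": 0, "z": -0.025, "rx": 0, "ry": 0, "rz": 0}, {"x": 0, "y": 0, "z": -0.025, "rx": 0, "ry": 0, "rz": 0}])

```text
time: 13.87
tool_pos: [0.4208, 0.2136, 0.1779]
ee_rot: [-3.14, 0.019, 0.557]
wrist_force: [-0.0, 0.3, -1.7]
width: 0.0154
```

```bash
python3 - <<'E'
from ov import *
from bench import cams,robot
s=cams.snapshot("side")
over(s,240,170,110,110,7,[],"pics/k.png")
E
python3 plan.py .4945 -.165 .20 -13.8 13
```

```text
t 13.92 pos [0.4238 0.2148 0.1844] rpy [179.98   0.47  31.93] F [2.  0.6 2.2] w 0.0154 n 13
[{"x": -0.0108, "y": 0.0277, "z": -0.0011, "rx": 0.02, "ry": 0.03, "rz": 3.52}, {"x": -0.0091, "y": 0.0283, "z": -0.0011, "rx": 0.02, "ry": 0.03, "rz": 3.52}, {"x": -0.0074, "y": 0.0288, "z": -0.0011, "rx": 0.02, "ry": 0.03, "rz": 3.52}, {"x": -0.0056, "y": 0.0292, "z": -0.0011, "rx": 0.02, "ry": 0.03, "rz": 3.52}, {"x": -0.0038, "y": 0.0295, "z": -0.0012, "rx": 0.02, "ry": 0.03, "rz": 3.52}, {"x": -0.002, "y": 0.0297, "z": -0.0012, "rx": 0.02, "ry": 0.03, "rz": 3.52}, {"x": -0.0002, "y": 0.0297, "z": -0.0012, "rx": 0.02, "ry": 0.03, "rz": 3.52}, {"x": 0.0017, "y": 0.0297, "z": -0.0012, "rx": 0.02, "ry": 0.03, "rz": 3.52}, {"x": 0.0035, "y": 0.0295, "z": -0.0012, "rx": 0.02, "ry": 0.03, "rz": 3.52}, {"x": 0.0053, "y": 0.0292, "z": -0.0012, "rx": 0.02, "ry": 0.03, "rz": 3.52}, {"x": 0.0071, "y": 0.0289, "z": -0.0012, "rx": 0.02, "ry": 0.03, "rz": 3.52}, {"x": 0.0088, "y": 0.0284, "z": -0.0012, "rx": 0.02, "ry": 0.03, "rz": 3.52}, {"x": 0.0106, "y": 0.0278, "z": -0.0012, "rx": 0.02, "ry": 0.03, "rz": 3.52}]
```

View pics/k.png

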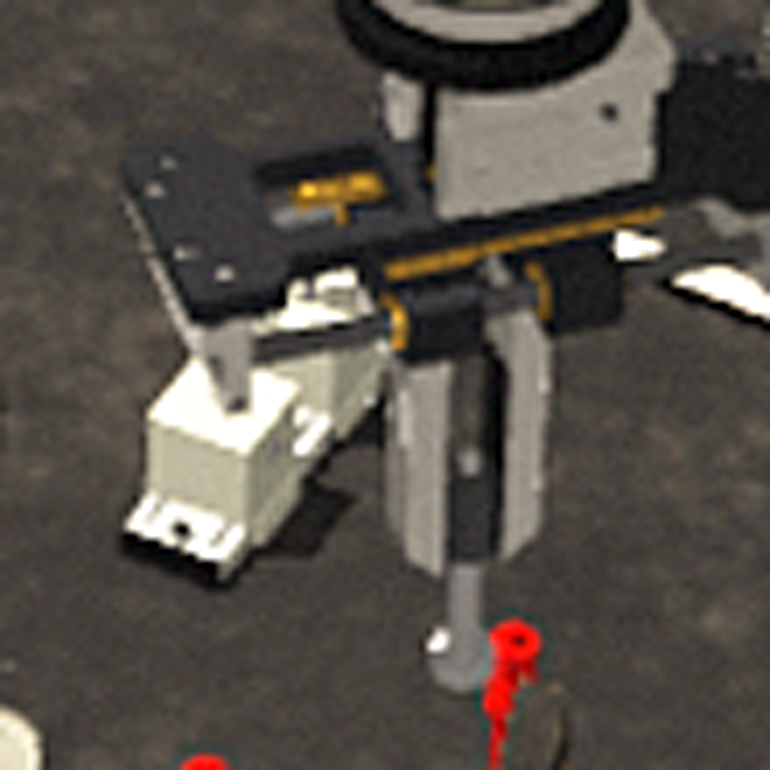

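Request:
jog_arm(series=[{"x": -0.0108, "y": 0.0277, "z": -0.008, "rx": 0, "ry": 0, "rz": 3.5}, {"x": -0.0091, "y": 0.0283, "z": -0.008, "rx": 0, "ry": 0, "rz": 3.5}, {"x": -0.0074, "y": 0.0288, "z": -0.006, "rx": 0, "ry": 0, "rz": 3.5}, {"x": -0.0056, "y": 0.0292, "z": -0.003, "rx": 0, "ry": 0, "rz": 3.5}, {"x": -0.0038, "y": 0.0295, "z": -0.001, "rx": 0, "ry": 0, "rz": 3.5}, {"x": -0.002, "y": 0.0297, "z": -0.001, "rx": 0, "ry": 0, "rz": 3.5}, {"x": 0, "y": 0.0297, "z": -0.001, "rx": 0, "ry": 0, "rz": 3.5}, {"x": 0.0017, "y": 0.0297, "z": -0.001, "rx": 0, "ry": 0, "rz": 3.5}, {"x": 0.0035, "y": 0.0295, "z": -0.001, "rx": 0, "ry": 0, "rz": 3.5}, {"x": 0.0053, "y": 0.0292, "z": -0.001, "rx": 0, "ry": 0, "rz": 3.5}, {"x": 0.0071, "y": 0.025, "z": -0.001, "rx": 0, "ry": 0, "rz": 3.5}, {"x": 0.008, "y": 0.018, "z": -0.001, "rx": 0, "ry": 0, "rz": 3}])

```text
time: 14.92
tool_pos: [0.4903, -0.1321, 0.2292]
ee_rot: [-3.14, -0.012, -0.191]
wrist_force: [1.0, 0.5, -1.5]
width: 0.015
```

```bash
python3 plan.py .4945 -.168 .20 -13.8 4
```

```text
t 14.92 pos [ 0.4903 -0.1321  0.2292] rpy [-179.93   -0.68  -10.94] F [ 1.   0.5 -1.5] w 0.015 n 4
[{"x": 0.0026, "y": 0.0086, "z": 0.0073, "rx": -0.02, "ry": -0.17, "rz": 0.71}, {"x": 0.0028, "y": 0.0086, "z": 0.0073, "rx": -0.02, "ry": -0.17, "rz": 0.71}, {"x": 0.0029, "y": 0.0085, "z": 0.0073, "rx": -0.02, "ry": -0.17, "rz": 0.71}, {"x": 0.003, "y": 0.0085, "z": 0.0073, "rx": -0.02, "ry": -0.17, "rz": 0.71}]
```

Request:
jog_arm(series=[{"x": 0.002, "y": 0.0125, "z": 0, "rx": 0, "ry": -0.3, "rz": 1}, {"x": 0.002, "y": 0.012, "z": 0.002, "rx": 0, "ry": -0.2, "rz": 1}, {"x": 0.002, "y": 0.008, "z": 0.01, "rx": 0, "ry": 0, "rz": 0.5}, {"x": 0.001, "y": 0.003, "z": 0.02, "rx": 0, "ry": 0, "rz": 0}, {"x": 0, "y": 0, "z": 0.02, "rx": 0, "ry": 0, "rz": 0}, {"x": 0, "y": 0, "z": 0.015, "rx": 0, "ry": 0, "rz": 0}, {"x": 0, "y": 0, "z": 0.01, "rx": 0, "ry": 0, "rz": 0}])

```text
time: 15.5
tool_pos: [0.4917, -0.1767, 0.1513]
ee_rot: [3.14, -0.011, -0.246]
wrist_force: [-1.5, -0.7, -0.5]
width: 0.0154
```

```bash
python3 -c "
from bench import cams
cams.snapshot('side')"; python3 plan.py .4945 -.1719 .118 -13.8 3
```

```text
t 15.55 pos [ 0.4905 -0.1761  0.1489] rpy [179.98  -0.41 -14.12] F [-1.   0.6 -2.7] w 0.0153 n 3
[{"x": 0.0009, "y": -0.0017, "z": 0.0103, "rx": 0.01, "ry": -0.14, "rz": -0.11}, {"x": 0.0009, "y": -0.0017, "z": 0.0103, "rx": 0.01, "ry": -0.14, "rz": -0.11}, {"x": 0.0009, "y": -0.0017, "z": 0.0103, "rx": 0.01, "ry": -0.14, "rz": -0.11}]
```

Request:
jog_arm(series=[{"x": 0.001, "y": -0.002, "z": 0.01, "rx": 0, "ry": -0.2, "rz": -0.2}, {"x": 0.001, "y": -0.0015, "z": 0.01, "rx": 0, "ry": -0.1, "rz": -0.1}, {"x": 0.001, "y": -0.001, "z": 0.008, "rx": 0, "ry": 0, "rz": 0}, {"x": 0.0005, "y": 0, "z": 0.005, "rx": 0, "ry": 0, "rz": 0}])

```text
time: 15.88
tool_pos: [0.4962, -0.1716, 0.1144]
ee_rot: [3.141, -0.004, -0.239]
wrist_force: [-0.0, 0.6, -1.6]
width: 0.0155
```

```bash
python3 - <<'E'
from ov import *
from bench import cams,robot
cams.snapshot("side");s=cams.snapshot("side");o=robot.get_obs();p=o["tool_pos"]
Rt=R.from_euler("xyz",o["ee_rot"]).as_matrix();ft=p+Rt[:,2]*.0475
print(ft)
pol=[(circ(s,(.4945,-.1719),.05,.01075),(0,0,255))]+[(circ(s,ft[:2],ft[2]+z,.010),(255,0,0)) for z in (0,.008)]
over(s,265,140,65,65,10,pol,"pics/l.png")
E
python3 plan.py .4945 -.1719 .100 -13.8 1
```

```text
[ 0.49582792 -0.17169061  0.06673143]
t 15.98 pos [ 0.4957 -0.1717  0.1142] rpy [ 1.7999e+02 -1.5000e-01 -1.3720e+01] F [ 0.9  0.3 -1.7] w 0.0156 n 1
[{"x": -0.0012, "y": 0.0005, "z": 0.0142, "rx": 0.01, "ry": -0.15, "rz": 0.08}]
```

View pics/l.png

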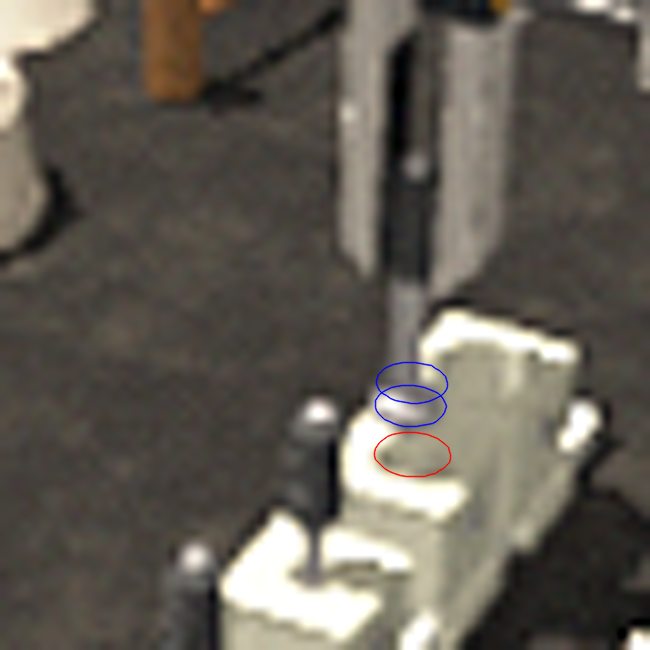

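Run:
```python
import pickle
from ov import *
from bench import cams,robot
s,o=pickle.load(open("h1.pkl","rb"))
def show(o,off,lab):
    Rt=R.from_euler("xyz",o["ee_rot"]).as_matrix();p=o["tool_pos"]
    for dy in(0,-.002,-.004):
        q=p+Rt@np.array([0,dy,off]);print(lab,dy,"stub",proj(s,q-Rt[:,2]*.085)[0].round(2),"foot",proj(s,q)[0].round(2))
show(o,.048,"14 meas stub 297.0 167.3");o=robot.get_obs();show(o,.0475,"20 meas stub 306.5 156.3")
s2=cams.snapshot("side")
over(s2,295,140,25,45,14,[],"pics/m.png")
over(s,285,155,25,45,14,[],"pics/m2.png")
a=cv2.imread("pics/m.png");b=cv2.imread("pics/m2.png");cv2.imwrite("pics/m.png",np.hstack([a,b]))
```

```text
14 meas stub 297.0 167.3 0 stub [297.26 165.83] foot [296.08 192.13]
14 meas stub 297.0 167.3 -0.002 stub [296.93 166.2 ] foot [295.76 192.51]
14 meas stub 297.0 167.3 -0.004 stub [296.59 166.57] foot [295.44 192.9 ]
20 meas stub 306.5 156.3 0 stub [307.57 154.86] foot [306.01 180.54]
20 meas stub 306.5 156.3 -0.002 stub [307.25 155.21] foot [305.7 180.9]
20 meas stub 306.5 156.3 -0.004 stub [306.93 155.56] foot [305.4  181.26]
```

View pics/m.png

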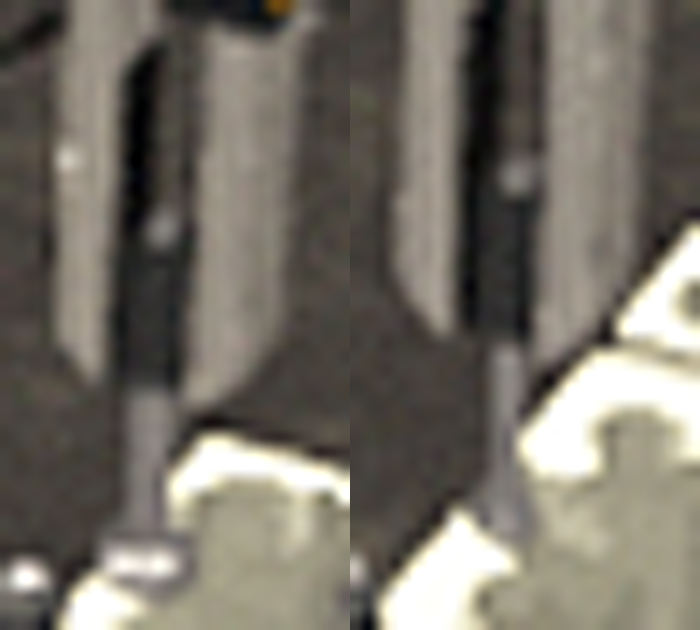

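Run:
```python
import pickle
from ov import *
from bench import cams,robot
P=[]
for i in range(3):
    o=robot.get_obs();P.append(o["tool_pos"]);print(o["time"],o["tool_pos"].round(5),np.degrees(o["ee_rot"]).round(2))
    cams.snapshot("side")
```

```text
16.0333 [ 0.4961  -0.17196  0.11517] [179.97  -0.23 -13.73]
16.0833 [ 0.49641 -0.17219  0.11579] [179.95  -0.29 -13.74]
16.1333 [ 0.49657 -0.17234  0.11616] [179.95  -0.33 -13.74]
```

Request:
jog_arm(series=[{"x": -0.0022, "y": 0, "z": 0.004, "rx": 0, "ry": -0.3, "rz": 0}, {"x": 0, "y": 0, "z": 0.004, "rx": 0, "ry": 0, "rz": 0}, {"x": 0, "y": 0, "z": 0.003, "rx": 0, "ry": 0, "rz": 0}])

```text
time: 16.43
tool_pos: [0.4958, -0.1727, 0.1073]
ee_rot: [3.139, -0.006, -0.24]
wrist_force: [0.1, 0.5, -0.4]
width: 0.0154
```

```bash
python3 plan.py .4940 -.1719 .098 -13.8 1
```

```text
t 16.43 pos [ 0.4958 -0.1727  0.1073] rpy [179.88  -0.33 -13.76] F [ 0.1  0.5 -0.4] w 0.0154 n 1
[{"x": -0.002, "y": -0.0004, "z": 0.0093, "rx": 0.12, "ry": -0.33, "rz": 0.04}]
```

Request:
jog_arm(series=[{"x": -0.0018, "y": -0.0005, "z": 0.002, "rx": 0.1, "ry": -0.3, "rz": 0}, {"x": -0.0005, "y": -0.0005, "z": 0.002, "rx": 0, "ry": 0, "rz": 0}, {"x": 0, "y": 0, "z": 0.002, "rx": 0, "ry": 0, "rz": 0}])

```text
time: 16.68
tool_pos: [0.4934, -0.1711, 0.1003]
ee_rot: [3.141, 0.0, -0.24]
wrist_force: [0.2, -0.4, -1.2]
width: 0.0154
```

Request:
jog_arm(series=[{"x": 0, "y": 0, "z": 0.0015, "rx": 0, "ry": 0, "rz": 0}])

```text
time: 16.77
tool_pos: [0.4932, -0.171, 0.0984]
ee_rot: [3.142, 0.001, -0.24]
wrist_force: [0.5, -0.3, -1.4]
width: 0.0154
```

```bash
python3 plan.py .4940 -.1719 .098 -13.8 1
```

```text
t 16.77 pos [ 0.4932 -0.171   0.0984] rpy [ 1.800e+02  5.000e-02 -1.378e+01] F [ 0.5 -0.3 -1.4] w 0.0154 n 1
[{"x": 0.001, "y": 0.0006, "z": 0.0004, "rx": 0, "ry": 0.05, "rz": 0.02}]
```

Run:
```python
import pickle
from ov import *
from bench import cams,robot
s0=pickle.load(open("d0.pkl","rb"))["side"]
cams.snapshot("side");s=cams.snapshot("side");o=robot.get_obs();print(o["tool_pos"],o["wrist_force"])
p=[(circ(s,(.4945,-.1719),.05,.01075),(0,0,255))]
over(s,290,165,30,32,12,p,"pics/n1.png");over(s0,290,165,30,32,12,p,"pics/n2.png")
cv2.imwrite("pics/n.png",np.hstack([cv2.imread("pics/n1.png"),cv2.imread("pics/n2.png")]))
```

```text
[ 0.49307881 -0.17097917  0.09829442] [-0.65885099  0.24815049 -2.27673312]
```

View pics/n.png

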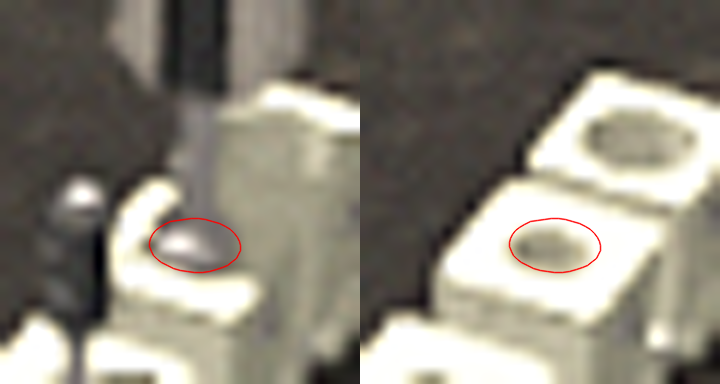

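Request:
jog_arm(series=[{"x": 0, "y": 0, "z": 0.001, "rx": 0, "ry": 0, "rz": 0}])

```text
time: 16.95
tool_pos: [0.4933, -0.1711, 0.0975]
ee_rot: [3.142, 0.001, -0.24]
wrist_force: [1.0, 0.4, -0.8]
width: 0.0152
```

Request:
jog_arm(series=[{"x": 0, "y": 0, "z": 0.001, "rx": 0, "ry": 0, "rz": 0}])

```text
time: 17.03
tool_pos: [0.4933, -0.1711, 0.0967]
ee_rot: [3.141, 0.001, -0.24]
wrist_force: [-1.7, 0.3, 3.0]
width: 0.0152
```

Request:
jog_arm(series=[{"x": 0, "y": 0, "z": 0.001, "rx": 0, "ry": 0, "rz": 0}])

```text
time: 17.12
tool_pos: [0.4935, -0.1712, 0.0966]
ee_rot: [3.141, 0.0, -0.24]
wrist_force: [-2.2, 0.7, 5.1]
width: 0.0153
```

Request:
jog_arm(series=[{"x": 0, "y": 0, "z": 0.001, "rx": 0, "ry": 0, "rz": 0}])

```text
time: 17.2
tool_pos: [0.4935, -0.1712, 0.0966]
ee_rot: [3.141, -0.0, -0.24]
wrist_force: [-2.9, 1.4, 4.7]
width: 0.0152
```

Request:
jog_arm(series=[{"x": 0, "y": 0.001, "z": 0.0008, "rx": 0, "ry": 0, "rz": 0}])

```text
time: 17.28
tool_pos: [0.4933, -0.1717, 0.0966]
ee_rot: [-3.141, -0.0, -0.24]
wrist_force: [-2.6, 2.7, 3.8]
width: 0.0155
```

Request:
jog_arm(series=[{"x": 0, "y": 0.001, "z": 0.0008, "rx": 0, "ry": 0, "rz": 0}])

```text
time: 17.37
tool_pos: [0.4933, -0.172, 0.0965]
ee_rot: [-3.139, -0.001, -0.24]
wrist_force: [-2.9, 3.1, 5.5]
width: 0.0155
```

Request:
jog_arm(series=[{"x": 0, "y": 0.001, "z": 0.0008, "rx": 0, "ry": 0, "rz": 0}])

```text
time: 17.45
tool_pos: [0.4933, -0.1721, 0.0965]
ee_rot: [-3.137, -0.001, -0.24]
wrist_force: [-2.1, 3.5, 6.6]
width: 0.0154
```

Request:
jog_arm(series=[{"x": 0, "y": 0.001, "z": 0.0008, "rx": 0, "ry": 0, "rz": 0}])

```text
time: 17.53
tool_pos: [0.4933, -0.1722, 0.0965]
ee_rot: [-3.135, -0.002, -0.239]
wrist_force: [-1.3, 3.4, 6.2]
width: 0.0154
```

Request:
jog_arm(series=[{"x": 0, "y": -0.0005, "z": -0.002, "rx": -0.3, "ry": 0, "rz": 0}, {"x": -0.001, "y": -0.0005, "z": -0.001, "rx": 0, "ry": 0, "rz": 0}])

```text
time: 17.7
tool_pos: [0.4929, -0.1714, 0.0989]
ee_rot: [3.142, -0.003, -0.239]
wrist_force: [0.6, 0.2, -1.4]
width: 0.0154
```

```bash
python3 plan.py .4922 -.1712 .098 -13.8 1
```

```text
t 17.7 pos [ 0.4929 -0.1714  0.0989] rpy [ 1.800e+02 -1.600e-01 -1.372e+01] F [ 0.6  0.2 -1.4] w 0.0154 n 1
[{"x": -0.0007, "y": -0.0001, "z": 0.0009, "rx": 0, "ry": -0.16, "rz": 0.08}]
```

Request:
jog_arm(series=[{"x": -0.001, "y": 0, "z": 0.0005, "rx": 0, "ry": -0.2, "rz": 0}, {"x": -0.0002, "y": 0, "z": 0.0008, "rx": 0, "ry": 0, "rz": 0}])

```text
time: 17.87
tool_pos: [0.4916, -0.1715, 0.0967]
ee_rot: [3.14, 0.001, -0.239]
wrist_force: [0.1, -0.6, 1.4]
width: 0.0149
```

Request:
jog_arm(series=[{"x": 0, "y": 0, "z": 0.001, "rx": 0, "ry": 0, "rz": 0}])

```text
time: 17.95
tool_pos: [0.4919, -0.1718, 0.0965]
ee_rot: [3.14, -0.0, -0.239]
wrist_force: [-1.8, 0.4, 9.9]
width: 0.0156
```

Request:
jog_arm(series=[{"x": 0, "y": 0, "z": 0.001, "rx": 0, "ry": 0, "rz": 0}])

```text
time: 18.03
tool_pos: [0.4919, -0.1718, 0.0966]
ee_rot: [3.14, -0.0, -0.239]
wrist_force: [-2.3, 0.8, 6.4]
width: 0.0155
```

Request:
jog_arm(series=[{"x": 0, "y": 0, "z": 0.001, "rx": 0, "ry": 0, "rz": 0}])

```text
time: 18.12
tool_pos: [0.4919, -0.1718, 0.0966]
ee_rot: [3.14, -0.001, -0.239]
wrist_force: [-2.8, 1.5, 4.9]
width: 0.0154
```

```bash
cat > ft.py <<'E'
from bench import cams,robot
import numpy as np
F=[];M=[];P=[]
for i in range(4):
    o=robot.get_obs();F.append(o["wrist_force"]);M.append(o["wrist_torque"]);P.append(o["tool_pos"])
    if i<3: cams.snapshot("side")
print(np.round(F,2).tolist());print(np.round(M,3).tolist());print(np.round(P,4).tolist())
E
python3 ft.py
```

```text
[[-2.78, 1.46, 4.91], [-1.13, 2.19, 5.32], [-1.05, 1.42, 4.48], [-2.35, 2.2, 5.02]]
[[0.292, 0.59, -0.005], [0.259, 0.579, -0.031], [0.214, 0.569, -0.051], [0.333, 0.595, 0.055]]
[[0.4919, -0.1718, 0.0966], [0.4919, -0.1718, 0.0966], [0.4918, -0.1718, 0.0966], [0.4919, -0.1718, 0.0966]]
```

Request:
jog_arm(series=[{"x": 0.0005, "y": 0.0005, "z": -0.0015, "rx": 0, "ry": 0, "rz": 0}, {"x": 0.0012, "y": 0.0015, "z": -0.0005, "rx": 0.1, "ry": 0, "rz": 0}, {"x": 0.0005, "y": 0.0005, "z": 0, "rx": 0, "ry": 0, "rz": 0}])

```text
time: 18.52
tool_pos: [0.4934, -0.1751, 0.0981]
ee_rot: [3.141, -0.001, -0.239]
wrist_force: [-0.1, -0.5, -1.7]
width: 0.0154
```

```bash
python3 ft.py; python3 plan.py .4935 -.174 .098 -13.8 1
```

```text
[[-0.07, -0.48, -1.75], [-0.82, -0.38, -1.86], [-0.16, -0.61, -1.76], [-0.3, 0.21, -1.91]]
[[-0.127, 0.048, 0.008], [-0.101, 0.08, 0.07], [-0.068, 0.095, -0.017], [-0.053, 0.089, 0.042]]
[[0.4934, -0.1751, 0.0981], [0.4934, -0.1751, 0.098], [0.4933, -0.175, 0.098], [0.4932, -0.1748, 0.098]]
t 18.67 pos [ 0.4932 -0.1748  0.098 ] rpy [ 1.800e+02  1.000e-02 -1.371e+01] F [-0.3  0.2 -1.9] w 0.0153 n 1
[{"x": 0.0001, "y": -0.0009, "z": 0, "rx": 0, "ry": 0.01, "rz": 0.09}]
```

Request:
jog_arm(series=[{"x": 0, "y": 0, "z": 0.001, "rx": 0, "ry": 0, "rz": 0}, {"x": 0, "y": 0, "z": 0.001, "rx": 0, "ry": 0, "rz": 0}, {"x": 0, "y": 0, "z": 0.0008, "rx": 0, "ry": 0, "rz": 0}])

```text
time: 18.92
tool_pos: [0.493, -0.1748, 0.0942]
ee_rot: [-3.141, 0.001, -0.239]
wrist_force: [0.8, -0.3, -1.9]
width: 0.0152
```

```bash
python3 ft.py
```

```text
[[0.78, -0.31, -1.85], [1.4, 0.97, -0.51], [-0.03, 0.66, -1.33], [-0.22, -0.18, -1.37]]
[[-0.043, 0.06, 0.025], [-0.108, -0.083, -0.017], [-0.058, 0.077, 0.032], [-0.048, 0.083, 0.023]]
[[0.493, -0.1748, 0.0942], [0.493, -0.1748, 0.094], [0.493, -0.1748, 0.0942], [0.493, -0.1748, 0.0943]]
```

Request:
jog_arm(series=[{"x": 0, "y": 0, "z": 0.0015, "rx": 0, "ry": 0, "rz": 0}, {"x": 0, "y": 0, "z": 0.0015, "rx": 0, "ry": 0, "rz": 0}])

```text
time: 19.23
tool_pos: [0.4932, -0.1749, 0.0915]
ee_rot: [3.142, 0.0, -0.239]
wrist_force: [-0.5, -0.1, -2.6]
width: 0.0153
```

Request:
jog_arm(series=[{"x": 0, "y": 0, "z": 0.0015, "rx": 0, "ry": 0, "rz": 0}, {"x": 0, "y": 0, "z": 0.0015, "rx": 0, "ry": 0, "rz": 0}])

```text
time: 19.4
tool_pos: [0.4932, -0.1749, 0.0883]
ee_rot: [3.141, 0.0, -0.239]
wrist_force: [-0.4, 0.5, -0.0]
width: 0.0155
```

Request:
jog_arm(series=[{"x": 0, "y": 0, "z": 0.0015, "rx": 0, "ry": 0, "rz": 0}])

```text
time: 19.48
tool_pos: [0.4932, -0.1749, 0.0867]
ee_rot: [3.141, 0.0, -0.239]
wrist_force: [0.3, 0.3, 0.3]
width: 0.0157
```

Request:
jog_arm(series=[{"x": 0, "y": 0, "z": 0.0015, "rx": 0, "ry": 0, "rz": 0}])

```text
time: 19.57
tool_pos: [0.4937, -0.175, 0.0854]
ee_rot: [3.141, -0.001, -0.239]
wrist_force: [0.7, -0.0, 0.9]
width: 0.0158
```

Request:
jog_arm(series=[{"x": 0, "y": 0, "z": 0.0015, "rx": 0, "ry": 0, "rz": 0}])

```text
time: 19.65
tool_pos: [0.4942, -0.1752, 0.0842]
ee_rot: [3.141, -0.003, -0.239]
wrist_force: [-0.0, -0.1, -0.7]
width: 0.0152
```

Request:
jog_arm(series=[{"x": 0, "y": 0, "z": 0.0015, "rx": 0, "ry": 0, "rz": 0}])

```text
time: 19.73
tool_pos: [0.4946, -0.1753, 0.0829]
ee_rot: [3.141, -0.004, -0.239]
wrist_force: [0.9, 0.3, 0.6]
width: 0.0154
```

Request:
jog_arm(series=[{"x": 0, "y": 0, "z": 0.002, "rx": 0, "ry": 0, "rz": 0}, {"x": 0, "y": 0, "z": 0.002, "rx": 0, "ry": 0, "rz": 0}])

```text
time: 19.9
tool_pos: [0.495, -0.175, 0.0795]
ee_rot: [-3.141, -0.004, -0.239]
wrist_force: [-0.5, 0.1, -0.0]
width: 0.0154
```

Request:
jog_arm(series=[{"x": 0, "y": 0, "z": 0.002, "rx": 0, "ry": 0, "rz": 0}, {"x": 0, "y": 0, "z": 0.002, "rx": 0, "ry": 0, "rz": 0}])

```text
time: 20.07
tool_pos: [0.495, -0.1749, 0.0751]
ee_rot: [-3.141, -0.005, -0.239]
wrist_force: [0.5, 0.2, -0.1]
width: 0.015
```

Request:
jog_arm(series=[{"x": 0, "y": 0, "z": 0.002, "rx": 0, "ry": 0, "rz": 0}])

```text
time: 20.15
tool_pos: [0.4949, -0.1749, 0.0726]
ee_rot: [-3.141, -0.004, -0.239]
wrist_force: [0.9, 0.3, -0.1]
width: 0.015
```

Request:
jog_arm(series=[{"x": 0, "y": 0, "z": 0.0015, "rx": 0, "ry": 0, "rz": 0}])

```text
time: 20.23
tool_pos: [0.4948, -0.175, 0.0705]
ee_rot: [-3.141, -0.004, -0.239]
wrist_force: [-0.7, 0.5, -0.7]
width: 0.015
```

Request:
jog_arm(series=[{"x": 0, "y": 0, "z": 0.001, "rx": 0, "ry": 0, "rz": 0}])

```text
time: 20.32
tool_pos: [0.4943, -0.1749, 0.0688]
ee_rot: [-3.142, -0.003, -0.239]
wrist_force: [0.1, 0.0, -1.1]
width: 0.0147
```

Request:
jog_arm(series=[{"x": 0, "y": 0, "z": 0.001, "rx": 0, "ry": 0, "rz": 0}])

```text
time: 20.4
tool_pos: [0.4938, -0.1749, 0.0671]
ee_rot: [3.142, -0.001, -0.239]
wrist_force: [0.2, -0.1, -1.8]
width: 0.0152
```

Request:
jog_arm(series=[{"x": 0, "y": 0, "z": 0.001, "rx": 0, "ry": 0, "rz": 0}])

```text
time: 20.48
tool_pos: [0.4939, -0.175, 0.0667]
ee_rot: [3.141, -0.001, -0.239]
wrist_force: [-1.2, 1.4, 8.2]
width: 0.0152
```

Request:
jog_arm(series=[{"x": 0, "y": 0, "z": 0.001, "rx": 0, "ry": 0, "rz": 0}])

```text
time: 20.57
tool_pos: [0.4939, -0.175, 0.0668]
ee_rot: [3.141, -0.002, -0.239]
wrist_force: [-2.7, 0.7, 6.1]
width: 0.0157
```

Request:
jog_arm(series=[{"x": 0, "y": 0, "z": 0.001, "rx": 0, "ry": 0, "rz": 0}])

```text
time: 20.65
tool_pos: [0.4939, -0.1749, 0.0668]
ee_rot: [3.141, -0.002, -0.239]
wrist_force: [-1.1, 1.1, 5.4]
width: 0.0151
```

Request:
jog_arm(series=[{"x": 0, "y": 0, "z": 0.001, "rx": 0, "ry": 0, "rz": 0}])

```text
time: 20.73
tool_pos: [0.4939, -0.175, 0.0668]
ee_rot: [3.141, -0.002, -0.239]
wrist_force: [-2.0, 0.6, 6.2]
width: 0.0154
```

Request:
jog_arm(claw=0.4, series=[{"x": 0, "y": 0, "z": 0, "rx": 0, "ry": 0, "rz": 0}, {"x": 0, "y": 0, "z": 0, "rx": 0, "ry": 0, "rz": 0}, {"x": 0, "y": 0, "z": 0, "rx": 0, "ry": 0, "rz": 0}, {"x": 0, "y": 0, "z": 0, "rx": 0, "ry": 0, "rz": 0}])

```text
time: 21.07
tool_pos: [0.4944, -0.1754, 0.0665]
ee_rot: [3.141, -0.004, -0.239]
wrist_force: [0.5, -0.6, -1.0]
width: 0.0365
```

Request:
jog_arm(series=[{"x": 0, "y": 0, "z": -0.01, "rx": 0, "ry": 0, "rz": 0}, {"x": 0, "y": 0, "z": -0.02, "rx": 0, "ry": 0, "rz": 0}, {"x": 0, "y": 0, "z": -0.03, "rx": 0, "ry": 0, "rz": 0}, {"x": 0, "y": 0, "z": -0.035, "rx": 0, "ry": 0, "rz": 0}, {"x": 0, "y": 0, "z": -0.035, "rx": 0, "ry": 0, "rz": 0}, {"x": -0.03, "y": 0, "z": -0.02, "rx": 0, "ry": 0, "rz": 0}, {"x": -0.035, "y": 0, "z": 0, "rx": 0, "ry": 0, "rz": 0}, {"x": -0.035, "y": 0, "z": 0, "rx": 0, "ry": 0, "rz": 0}, {"x": -0.03, "y": 0, "z": 0, "rx": 0, "ry": 0, "rz": 0}, {"x": -0.015, "y": 0, "z": 0, "rx": 0, "ry": 0, "rz": 0}])

```text
time: 21.9
tool_pos: [0.35, -0.1404, 0.2264]
ee_rot: [3.14, -0.002, -0.238]
wrist_force: [1.2, 0.2, -0.1]
width: 0.0378
```

Run:
```python
from ov import *
from bench import cams,robot
cams.snapshot("side");s=cams.snapshot("side");t=cams.snapshot("top");o=robot.get_obs();print(o["time"],o["tool_pos"],o["wrist_force"],o["qvel"].round(3))
cv2.imwrite("pics/fs.png",s["img"][:,:,::-1])
p=[(circ(s,c,.1,.008),(0,0,255)) for c in((.5093,-.1126),(.4945,-.1725))]
over(s,255,140,75,60,10,p,"pics/fc.png")
over(t,115,170,260,115,3,[],"pics/ft.png")
```

```text
22.05 [ 0.35207275 -0.14109314  0.2260783 ] [ 0.64719778  0.62715191 -0.06958689] [ 0.009  0.051 -0.016  0.002 -0.017 -0.001]
```

View pics/fc.png

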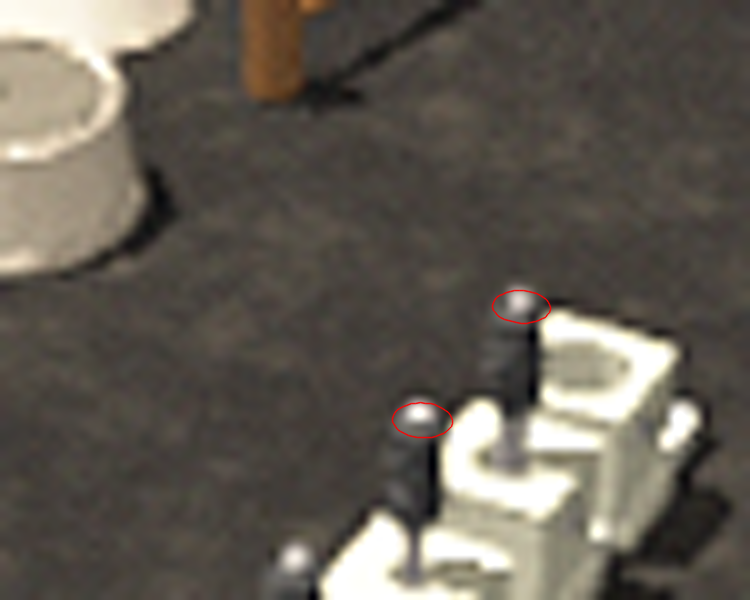

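View pics/ft.png

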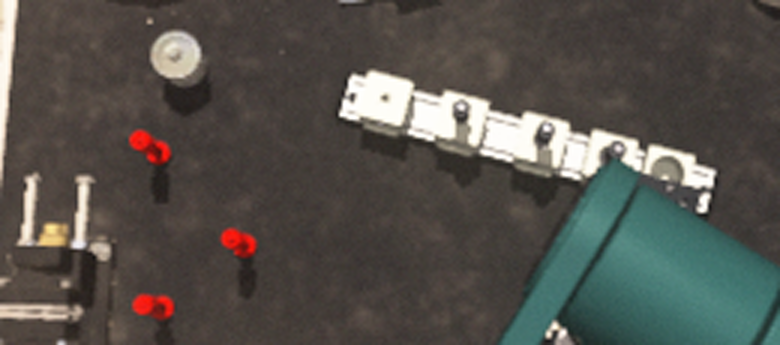

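View pics/fs.png

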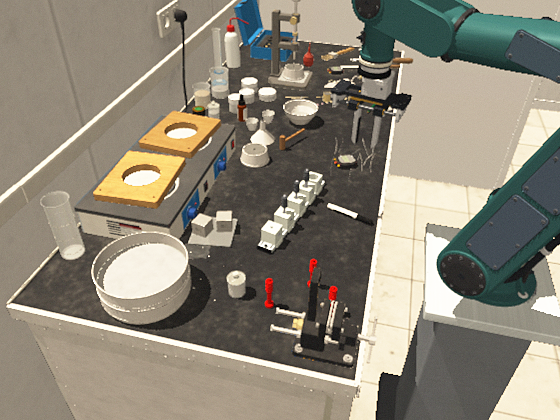

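Both needles are in their sockets with their tops where a seated needle's should be. The reds, bottle and other things are untouched, and the arm is clear.

```bash
python3 -c "
from bench import ticket
print(ticket.close_job())"
```

```text
the job is handed in; nothing more can be done
None
```

Both needles are back in the rack, needle_14 in the 14 mm socket and needle_20 in the 20 mm socket. Each was pressed past the plunger to the floor and let go, and the job was handed in at about 22 s of the 72 s allowed.

- **needle_14:** It entered the bore on the first try. It stopped firmly with the tool at 68 mm, which matches a foot at bore-floor height, and the highest force I read was about 9 N.
- **needle_20:** The foot touched the clip top three times at up to about 10 N, because the needle sat about 3 mm off centre in the grip. Shifting along the rail let it drop in. It stopped 29.9 mm below the clip-top contact, against the 30 mm bore depth, at about 8 N.
- **Last pictures:** Both head tops line up with the circles I predicted for a seated needle, to within a fraction of a pixel. The slim needle, bottle, stopwatch, ring mould and the three red look-alikes are where they were. The arm is clear.
- **What did not fully agree:** The plunger's resistance read only about 3 to 4 N for needle_14 and 3 N or less for needle_20, below the 5 to 12 N stated. I therefore relied on the depths and the pictures to judge that both are home. In the last top view the arm partly hides the 20 mm socket, so that one rests on the side view and the contact depth.

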